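# Pack the butter-dish covers rim-down and close the crate

### The job

Take every butter-dish cover from the sloping drying rack and set it rim-down, knob up, fully down in a pocket of the packing crate, one to a pocket (any pockets; a spare one stays empty). Then take the tailboard from its stand and slide it upright down the grooves at the open side of the crate until it is fully home on the bottom. Let go of everything, and leave the beaker, the vase and the jar where they stand.

Things in the scene. Friction and masses are not known exactly. Their poses are not given: they have to be found in the camera images.
- cover1: Terracotta butter-dish cover: hollow cap 80 mm long (x), 64 wide (y), 40 high (z), walls 6, open at the rim, with a knob 18 mm across, 12 high on its closed top; about 0.22 kg. Origin: centre of the rim plane; z points out through the top: z up = rim down. Starts leaning on the rack, rim against the slope, z 45 degrees up towards the rack's -x, x up the slope. May be absent.
- cover2: Terracotta butter-dish cover: hollow cap 80 mm long (x), 64 wide (y), 40 high (z), walls 6, open at the rim, with a knob 18 mm across, 12 high on its closed top; about 0.22 kg. Origin: centre of the rim plane; z points out through the top: z up = rim down. Starts leaning on the rack, rim against the slope, z 45 degrees up towards the rack's -x, x up the slope. May be absent.
- cover3: Terracotta butter-dish cover: hollow cap 80 mm long (x), 64 wide (y), 40 high (z), walls 6, open at the rim, with a knob 18 mm across, 12 high on its closed top; about 0.22 kg. Origin: centre of the rim plane; z points out through the top: z up = rim down. Starts leaning on the rack, rim against the slope, z 45 degrees up towards the rack's -x, x up the slope. May be absent.
- cover4: Terracotta butter-dish cover: hollow cap 80 mm long (x), 64 wide (y), 40 high (z), walls 6, open at the rim, with a knob 18 mm across, 12 high on its closed top; about 0.22 kg. Origin: centre of the rim plane; z points out through the top: z up = rim down. Starts leaning on the rack, rim against the slope, z 45 degrees up towards the rack's -x, x up the slope. May be absent.
- rack: Fixed wooden rack, 446 mm wide (y). Origin: on the table, under its middle. A 45 degree slope rises towards +x to 95 mm high; at its foot (x -45, z 35 mm) a ledge 32 mm deep square to it. Four bays at y -165, -55, 55, 165 (a cover's origin starts near x -17, z 63, up to 8 mm aside), parted by 6 mm fences, 28 high, reaching 18 mm up the slope.
- crate: Fixed wooden crate, 236 (x) by 270 mm (y), left or right of the middle, the rack on the other side. Origin: on the table, under its middle. Floor 16 mm thick with four pockets; walls 45 mm high on the +x and y sides (inner faces x 108, y +-125 mm). The -x side, towards the robot, is open, with grooved posts 70 mm high at its ends for the tailboard.
- pocket0 (a point): Centre of the floor of a crate pocket: 86 mm along x by 70 mm along y, edges chamfered 2 mm (axes as the crate's), 8 mm deep, lined grey, its floor 8 mm above the table, at crate x = -34 mm, y = -57 mm. A cover fits with its long side along the pocket's x, either way round; its origin then lies on this point.
- pocket1 (a point): Centre of the floor of a crate pocket: 86 mm along x by 70 mm along y, edges chamfered 2 mm (axes as the crate's), 8 mm deep, lined grey, its floor 8 mm above the table, at crate x = -34 mm, y = 57 mm. A cover fits with its long side along the pocket's x, either way round; its origin then lies on this point.
- pocket2 (a point): Centre of the floor of a crate pocket: 86 mm along x by 70 mm along y, edges chamfered 2 mm (axes as the crate's), 8 mm deep, lined grey, its floor 8 mm above the table, at crate x = 58 mm, y = -57 mm. A cover fits with its long side along the pocket's x, either way round; its origin then lies on this point.
- pocket3 (a point): Centre of the floor of a crate pocket: 86 mm along x by 70 mm along y, edges chamfered 2 mm (axes as the crate's), 8 mm deep, lined grey, its floor 8 mm above the table, at crate x = 58 mm, y = 57 mm. A cover fits with its long side along the pocket's x, either way round; its origin then lies on this point.
- slot (a point): Middle of the bottom of the tailboard's slot, 6 mm above the table at crate x -101 mm, y 0; axes as the crate's. Slot 12 mm wide (x), 250 long (y); grooves take the last 16 mm of each end of the board and are 64 mm deep to a hard sill here; square tops, no lead-in. A board fully home has its origin here.
- tailboard: Loose plywood board, 8 mm thick (x), 245 long (y), 60 high (z), with a grip tab in the middle of its upper edge, 60 mm long, 8 thick, 26 higher (top at 86 mm); 0.16 kg. Origin: middle of its lower edge. Starts upright in the stand; either way round fits.
- stand: Fixed wooden stand, 36 by 270 mm, 32 mm high, with a slot 12 mm wide along its y that holds the tailboard upright, its lower edge 6 mm above the table. Origin: on the table under its middle.
- beaker: Bystander: white plastic beaker, 60 mm across, 85 mm high, in front of the robot. Origin: centre of its underside.
- vase: Bystander: white ceramic bottle vase, 78 mm across, 110 mm high, far left. Origin: centre of its underside.
- jar: Bystander: glass jar with a black cap, 72 mm across, 90 mm high, far right. Origin: centre of its underside.
Not all that is in view belongs to the job. What is shaped like the cover4 but green or turquoise is not meant.

How it is judged (in metres and radians):
On the way, in this order (a step that is already met when the one before it is completed fails the run):
1. every cover present sits rim-down in a pocket of the crate (angle between each of cover1, cover2, cover3, cover4's own z axis and vertical below 0.07 rad and ((horizontal distance between cover1 and pocket0 below 0.006 m and z of cover1 in the frame of pocket0 between -0.003 and 0.003 m) or (horizontal distance between cover1 and pocket1 below 0.006 m and z of cover1 in the frame of pocket1 between -0.003 and 0.003 m) or (horizontal distance between cover1 and pocket2 below 0.006 m and z of cover1 in the frame of pocket2 between -0.003 and 0.003 m) or (horizontal distance between cover1 and pocket3 below 0.006 m and z of cover1 in the frame of pocket3 between -0.003 and 0.003 m)) and ((horizontal distance between cover2 and pocket0 below 0.006 m and z of cover2 in the frame of pocket0 between -0.003 and 0.003 m) or (horizontal distance between cover2 and pocket1 below 0.006 m and z of cover2 in the frame of pocket1 between -0.003 and 0.003 m) or (horizontal distance between cover2 and pocket2 below 0.006 m and z of cover2 in the frame of pocket2 between -0.003 and 0.003 m) or (horizontal distance between cover2 and pocket3 below 0.006 m and z of cover2 in the frame of pocket3 between -0.003 and 0.003 m)) and ((horizontal distance between cover3 and pocket0 below 0.006 m and z of cover3 in the frame of pocket0 between -0.003 and 0.003 m) or (horizontal distance between cover3 and pocket1 below 0.006 m and z of cover3 in the frame of pocket1 between -0.003 and 0.003 m) or (horizontal distance between cover3 and pocket2 below 0.006 m and z of cover3 in the frame of pocket2 between -0.003 and 0.003 m) or (horizontal distance between cover3 and pocket3 below 0.006 m and z of cover3 in the frame of pocket3 between -0.003 and 0.003 m)) and ((horizontal distance between cover4 and pocket0 below 0.006 m and z of cover4 in the frame of pocket0 between -0.003 and 0.003 m) or (horizontal distance between cover4 and pocket1 below 0.006 m and z of cover4 in the frame of pocket1 between -0.003 and 0.003 m) or (horizontal distance between cover4 and pocket2 below 0.006 m and z of cover4 in the frame of pocket2 between -0.003 and 0.003 m) or (horizontal distance between cover4 and pocket3 below 0.006 m and z of cover4 in the frame of pocket3 between -0.003 and 0.003 m))), for 0.2 s.
2. the tailboard is fully down in the crate's grooves (horizontal distance between tailboard and slot below 0.006 m and z of tailboard in the frame of slot between -0.003 and 0.004 m and angle between tailboard's own z axis and vertical below 0.08 rad and angle between the x axis of tailboard and the x axis of crate, either way round below 0.06 rad), for 0.2 s.
At the end, for the whole second after the job is handed in: Every cover present is rim-down (within 0.07 rad of level) on the floor of a pocket, within 6 mm of its centre and 3 mm of its floor; the tailboard is upright (0.08 rad) along the slot (0.06 rad), within 6 mm of its middle and at most 4 mm above its bottom; all at rest (all of step 1 and all of step 2 and linear speed of each of cover1, cover2, cover3, cover4, tailboard below 0.03 m/s); the robot touches nothing.
It fails at once if the beaker is moved more than 30 mm or tipped (distance of beaker from where it was at the start of the episode above 0.03 m or angle between beaker's own z axis and vertical above 0.4 rad).
It fails at once if the vase is moved more than 30 mm or tipped (distance of vase from where it was at the start of the episode above 0.03 m or angle between vase's own z axis and vertical above 0.4 rad).
It fails at once if the jar is moved more than 30 mm or tipped (distance of jar from where it was at the start of the episode above 0.03 m or angle between jar's own z axis and vertical above 0.4 rad).
Of cover1, cover2, cover3, cover4 only 3 to 4 are there at a start; the rules pass over those that are not, and their reading is None.
At some moment in a run one of cover1, cover2, cover3, cover4 may be knocked a few centimetres aside while the robot is not near it.
It also fails if it takes over 210 s, if anything falls off the work surface, if the arm or the gripper's body presses on something with over 40 N, if the wrist force passes 120 N, or if a joint passes its speed limit or range.

### The arm

A 6-joint arm with a two-finger parallel gripper is mounted at the origin on the work surface. World frame = base frame: x ahead of the robot, y to its left, z up, the work surface at z = 0. Lengths are in m, angles in degrees, forces in N, time in s.
With the tool pointing down it reaches from about 0.25 to 0.725 m from the base axis. Payload 9.7 kg.
Tool frame: the origin (TCP) lies on the centre line of the jaws, within the pads' length; the fingertips stand tip_extent ahead of it and the grasp point (between the pads) lies 3 mm ahead of it (tip_extent is the distance from the TCP to the fingertips, in m); z points along the fingers, y is the line along which they close (so a half turn about z gives the same grasp; the last joint's range is limited). The gripper opens to 85 mm and grips with 20 to 120 N. Pads are 22 mm wide; open, the fingers measure 114 mm over their backs; the gripper's body (76 mm by 85 mm) begins 54 mm behind the grasp point. The pads swing forward as they close: fully open they stand 13 mm farther back than shut.
Start: joints at [73.854, 4.979, 10.078, 95.1, 0, 90], TCP at [0.153, 0.528, 0.253] pointing down, gripper open.
Joint ranges: [-179.16, 179.16], [-48.56, 103.87], [-65.8, 70.77], [-126.05, 130.52], [-82.76, 87.17], [-180, 180]. Speed limits (degrees/s): [127.2, 127.2, 147.25, 180, 180, 180].

### API

Orientations are given as [roll, pitch, yaw] about the fixed x, y, z axes, in that order (R = Rz(yaw) Ry(pitch) Rx(roll)).
In Python, from workcell import * gives the robot as it stands.
- The arm moves only by the tool servo_tool, never from a script. Its argument "rows" is a list of rows, each an object with "offset": the shift along the tool's x, y, z as a fraction of full scale, a list of three; "yaw": the turn about the tool's z as a fraction of full scale; "claw": the closure, from 0 (fully open) to 1 (shut). A call has 1 to 12 rows; each row is the pose to reach, as a shift and turn from the pose commanded when the call began, along the tool's axes at that moment, turning the shorter way round; what a row does not reach only later rows make up. Full scale, the value 1, is 0.1 m for a shift and pi rad for a turn. A row lasts 1/8 s, in which the tool goes at most 62.5 mm and 10.7 degrees, less where a joint would pass 70% of its speed; a pose out of reach is approached as far as the arm can. A call with a number of a shift or a turn outside -1 to 1 is refused whole. A call with a gripper value outside its range is refused whole. The fingers move at their own pace and stop on an object; "squeeze" is the grip in N (left out, the last holds). Time passes only in rows, so rows that repeat a pose let the fingers close. It gives the time, the measured TCP pose, the force, the opening and the grip force at its end, in the units of the state.
- get_obs(): the state, without advancing time (a new reading comes with each control period).
- camera(name): name is "scene" or "top"; returns (picture, depth): 400x640x3 uint8, red, green, blue; 400x640 float32, m along the optical axis (not along the pixel's ray), 0 where there is no reading.
- camera_info(name): a dict with "fx", "fy", "cx", "cy" (pixels), "cam_to_world" (4x4, takes a point from camera to world coordinates). Camera axes: x right, y up, looking along -z (the intrinsics and any distortion apply to the point x, -y, -z); pixel columns grow to the right and rows downward; lengths in m; the calibration is good to about 2 mm. A picture is of the moment at which its call begins. camera_info takes no time and is no camera call.
- job_done(): hands the job in; it is judged then, once.
The state is a dict: "time": time; "q": joint angles; "qd": joint speeds; "joint_efforts": joint torques, N m; "ee_pos": TCP position; "tcp_rot": TCP orientation; "wrist_force": force on the tool from outside, world axes, zero at the start; "torque": the same for the moment, N m; "opening": finger opening in m; "grasp_force": force on a finger pad.
Only numpy, scipy, OpenCV 4.12 (cv2) and the standard library are available. Lean on these libraries where they do the work, as an engineer would, in place of code of your own. Each camera call takes 0.05 s, during which the arm holds its last target. There are 200 camera calls.

## Working session

There is one attempt and no reset: what is moved stays moved. The work goes in short steps, Python scripts to look and compute and a tool call to move; the robot and the scene stay as the last step left them, time stands still between calls to the robot, and variables do not carry over. Pictures are saved under pics/ and viewed, at most 14 in all, crops included, and the job is handed in when it is done.

Besides the shell and the picture viewer there is one more tool, called after ">>>" by a JSON object that holds its "fn" and its "kwargs". servo_tool: Moves the arm, as the interface text tells. Its arguments: {"type":"object","properties":{"rows":{"type":"array"},"squeeze":{"type":"number"}},"required":["rows"]}

```bash
ls; mkdir -p pics; python3 - <<'E'
from workcell import *
import cv2,json,numpy as np
o=get_obs();print(o)
for n in("scene","top"):
    p,d=camera(n);cv2.imwrite(f"pics/{n}0.png",p[...,::-1]);np.save(f"pics/{n}0.npy",d)
    i=camera_info(n);print(n,i)
E
```

```text
pics
{'time': 0.0, 'q': array([ 7.38549119e+01,  5.01117468e+00,  1.00344137e+01,  9.50992000e+01,
       -6.24043741e-04,  8.99990710e+01]), 'qd': array([-0.03264657,  0.05571264,  0.04955044, -0.01598981,  0.02816459,
        0.05527716]), 'joint_efforts': array([-4.09266559e-04, -5.20389318e+01,  4.64801967e+01,  1.63892732e-02,
       -1.08383322e-04, -1.39498491e-05]), 'ee_pos': array([0.15288662, 0.52811763, 0.25258197]), 'tcp_rot': array([-1.79924039e+02,  6.22811578e-04,  1.63855842e+02]), 'wrist_force': array([-0.21076525, -0.32915593, -0.5798577 ]), 'torque': array([0.02366647, 0.00709016, 0.07157792]), 'grasp_force': 0.0, 'opening': 0.08532191557340742}
scene {'fx': 513.5448813502474, 'fy': 513.5448813502474, 'cx': 321.9565832592731, 'cy': 200.6252761557493, 'cam_to_world': array([[ 6.12767126e-01, -4.87189050e-01,  6.22224460e-01,
         1.42703397e+00],
       [ 7.90263506e-01,  3.77965668e-01, -4.82312705e-01,
        -6.13544053e-01],
       [-2.02015079e-04,  7.87266653e-01,  6.16612663e-01,
         9.48881702e-01],
       [ 0.00000000e+00,  0.00000000e+00,  0.00000000e+00,
         1.00000000e+00]])}
top {'fx': 464.20579905998983, 'fy': 464.20579905998983, 'cx': 320.4191694658037, 'cy': 205.04148612493591, 'cam_to_world': array([[ 0.02669437,  0.98044937, -0.19495241,  0.27896129],
       [-0.99963903,  0.02558939, -0.00818474,  0.06010359],
       [-0.00303601,  0.19510052,  0.98077855,  1.36473297],
       [ 0.        ,  0.        ,  0.        ,  1.        ]])}
```

View pics/top0.png

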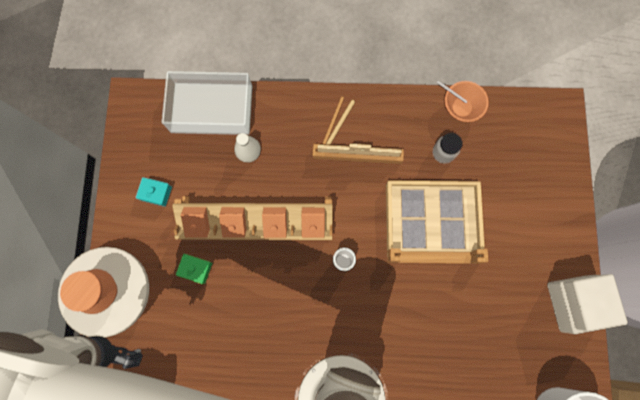

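View pics/scene0.png

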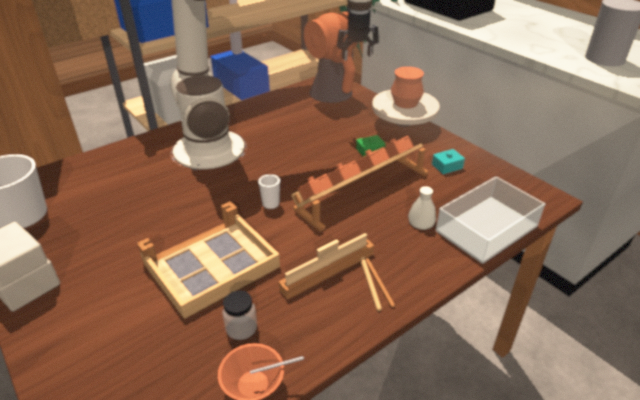

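Top view: terracotta covers on the rack at (194,221), (233,221), (273,221) and (313,221) px. Lookalikes are green at (193,269), turquoise at (153,191), and terracotta pots at (80,292) and (466,100). I choose the four on the rack. Crate is at (437,222), tailboard in stand at (358,152), beaker (344,259), vase (247,148), jar (447,147).

```bash
cat > h.py <<'E'
import numpy as np, cv2
from workcell import *
def project(n,P):
    i=camera_info(n);T=np.linalg.inv(i["cam_to_world"]);c=np.atleast_2d(P)@T[:3,:3].T+T[:3,3]
    return np.c_[i["cx"]+i["fx"]*c[:,0]/-c[:,2], i["cy"]+i["fy"]*-c[:,1]/-c[:,2]]
def at_z(n,px,z):
    i=camera_info(n);T=i["cam_to_world"];px=np.atleast_2d(px).astype(float)
    d=np.c_[(px[:,0]-i["cx"])/i["fx"],-(px[:,1]-i["cy"])/i["fy"],-np.ones(len(px))]@T[:3,:3].T
    return T[:3,3]+d*((z-T[2,3])/d[:,2])[:,None]
def cloud(n,d):
    i=camera_info(n);T=i["cam_to_world"];v,u=np.mgrid[:d.shape[0],:d.shape[1]]
    c=np.stack([(u-i["cx"])/i["fx"]*d,-(v-i["cy"])/i["fy"]*d,-d],-1)
    w=c@T[:3,:3].T+T[:3,3]; w[d<=0]=np.nan; return w
def crop(im,x0,y0,x1,y1,s,step=10):
    c=cv2.resize(im[y0:y1,x0:x1],None,fx=s,fy=s,interpolation=cv2.INTER_CUBIC)
    for k in range(-(-x0//step)*step,x1,step):
        X=int((k-x0+.5)*s);cv2.line(c,(X,0),(X,6),(0,255,255),1);cv2.putText(c,str(k),(X-8,16),0,.35,(0,255,255),1)
    for k in range(-(-y0//step)*step,y1,step):
        Y=int((k-y0+.5)*s);cv2.line(c,(0,Y),(6,Y),(0,255,255),1);cv2.putText(c,str(k),(8,Y+4),0,.35,(0,255,255),1)
    return c
def fit(obs,x0):
    """obs: list of (cam, local point, px). pose x,y,yaw"""
    from scipy.optimize import least_squares
    def f(p):
        c,s=np.cos(p[2]),np.sin(p[2]);r=[]
        for n,l,u in obs:
            w=[p[0]+c*l[0]-s*l[1],p[1]+s*l[0]+c*l[1],l[2]];r+=list(project(n,w)[0]-u)
        return r
    s=least_squares(f,x0);return s.x,s.fun.reshape(-1,2)
E
python3 - <<'E'
import workcell
print([k for k in dir(workcell) if not k.startswith('__')])
from h import *
print(globals().get('tip_extent'))
t=cv2.imread("pics/top0.png");s=cv2.imread("pics/scene0.png")
cv2.imwrite("pics/a.png",crop(t,380,172,496,270,6))
b=crop(t,166,188,342,248,4.5);c=crop(t,305,136,413,166,7)
w=max(b.shape[1],c.shape[1]);b,c=[cv2.copyMakeBorder(x,0,0,0,w-x.shape[1],0) for x in(b,c)]
cv2.imwrite("pics/b.png",np.vstack([b,c]))
print(np.vstack([b,c]).shape)
for n in("top","scene"):
    d=np.load(f"pics/{n}0.npy");w=cloud(n,d);im=cv2.imread(f"pics/{n}0.png")
    z=w[...,2];print(n,"table z",np.nanmedian(z[(abs(w[...,0]-.3)<.08)&(abs(w[...,1]-.15)<.1)]))
    for nm,(X,Y),zl,zh in(("crate",((.25,.62),(-.42,-.05)),.03,.055),):
        m=(w[...,0]>X[0])&(w[...,0]<X[1])&(w[...,1]>Y[0])&(w[...,1]<Y[1])&(z>zl)&(z<zh)
        P=w[m];print(nm,len(P),cv2.minAreaRect(P[:,:2].astype(np.float32)),np.median(P[:,2]))
for nm,px,z in(("beaker",(344,259),.085),("vase",(247,148),.1),("jar",(447,147),.09),("board",(358,149),.09),("rackmid",(253,221),.07),("crate",(437,222),.01)):print(nm,at_z("top",px,z)[0].round(3))
E
```

```text
['PlanningError', 'camera', 'camera_info', 'get_obs', 'job_done', 'tip_extent']
0.022
(480, 792, 3)
top table z -0.0011647152999356702
crate 982 ((0.5028157234191895, -0.2612311840057373), (0.23393754661083221, 0.2729884684085846), 1.0706151723861694) 0.0428244145833343
scene table z -0.0012587921345366682
crate 1382 ((0.5033678412437439, -0.26231101155281067), (0.2362975925207138, 0.2724194824695587), 0.8604899048805237) 0.04241665641538722
beaker [0.384 0.002 0.085]
vase [0.691 0.284 0.1  ]
jar [ 0.712 -0.288  0.09 ]
board [ 0.699 -0.033  0.09 ]
rackmid [0.485 0.26  0.07 ]
crate [ 0.506 -0.274  0.01 ]
```

View pics/a.png

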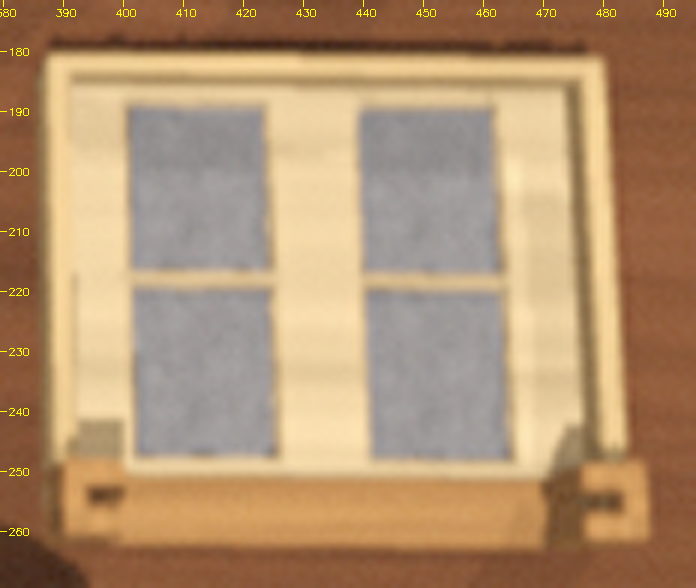

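View pics/b.png

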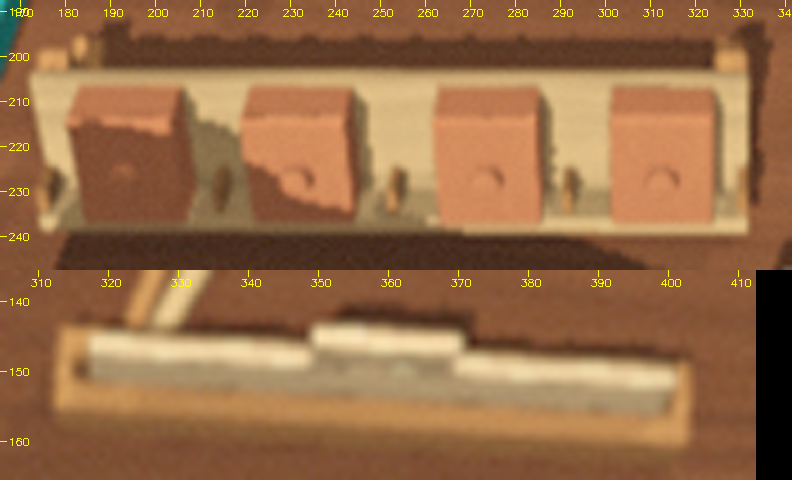

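The crate crop shows pocket grey corners near (401..425, 189..248) and (440..465, 189..248), wall corner tops near (387,181) and (480,181). The rack crop shows four terracotta covers, knobs near (193,225), (231,227), (273,227) and (312,227); the tailboard tab is at (360,145).

>>> {"fn": "servo_tool", "kwargs": {"rows": [{"offset":[-0.5,0,0],"yaw":-0.045,"claw":0},{"offset":[-1,0,0],"yaw":-0.09,"claw":0},{"offset":[-1,0,0],"yaw":-0.09,"claw":0},{"offset":[-1,0,0],"yaw":-0.09,"claw":0}]}}

```text
time: 0.6
ee_pos: [0.2489, 0.5004, 0.2529]
tcp_rot: [-180.0, -0.0, 179.9]
wrist_force: [-0.2, 0.3, 0.3]
opening: 0.0853
grasp_force: 0.0
```

```bash
cat > covers.py <<'E'
from h import *
def covers(ims=None):
    """per-cover y and top edge from terracotta-coloured cloud points in both cameras (rack area)"""
    for n in("top","scene"):
        p,d=camera(n); w=cloud(n,d); w[...,2]+=.0012
        hsv=cv2.cvtColor(p,cv2.COLOR_RGB2HSV)
        m=((hsv[...,0]<12)&(hsv[...,1]>95)&(w[...,2]>.04)&(w[...,2]<.14)&(abs(w[...,0]-.47)<.09)&(abs(w[...,1]-.26)<.25)).astype(np.uint8)
        k,l,st,c=cv2.connectedComponentsWithStats(m)
        for j in range(1,k):
            if st[j,4]<60: continue
            P=w[l==j]; lo,hi=np.percentile(P[:,:2],[2,98],axis=0)
            r=cv2.minAreaRect(P[:,:2].astype(np.float32))
            print(n,st[j,4],"x %.3f..%.3f y %.3f..%.3f mid %.3f zmax %.3f"%(lo[0],hi[0],lo[1],hi[1],(lo[1]+hi[1])/2,np.percentile(P[:,2],98)))
if __name__=="__main__": covers()
E
python3 - <<'E'
from h import *
from covers import covers
covers()
K=lambda X,Y:(380+X/6-.5,172+Y/6-.5)
obs=[]
for (cx,cy),q in {(58,57):[(130,107),(266,104),(132,269),(271,269)],(58,-57):[(360,107),(496,107),(363,271),(503,271)],(-34,57):[(133,291),(274,291),(137,457),(277,457)],(-34,-57):[(367,291),(505,291),(372,460),(513,460)]}.items():
    for (sx,sy),u in zip([(1,1),(1,-1),(-1,1),(-1,-1)],q): obs.append(("top",((cx+sx*43)/1e3,(cy+sy*35)/1e3,.009),K(*u)))
p,r=fit(obs,[.5,-.26,0]);print("crate pockets",p[:2],np.degrees(p[2]),r.mean(0),r.std(0))
o2=[("top",(.118,.135,.045),K(47,55)),("top",(.118,-.135,.045),K(604,57))]
p,r=fit(o2,[.5,-.26,0]);print("crate walls",p[:2],np.degrees(p[2]),abs(r).max())
B=lambda X,Y:(166+X/4.5-.5,188+Y/4.5-.5)
s=.5**.5
def cl(a,y,b): return (s*(a-40)/1e3-s*b/1e3, y/1e3, .0633+s*(a-40+b)/1e3)
for nm,q in dict(A=[None,(190,221),None,(182,87),(123,171)],B=[(253,222),(355,222),(250,87),(350,87),(297,180)],C=[(436,221),(542,221),(438,87),(540,87),(486,180)],D=[(611,222),(716,222),(613,87),(713,87),(661,180)]).items():
    L=[cl(0,32,40),cl(0,-32,40),cl(80,32,40),cl(80,-32,40),cl(40,0,50)]
    L[2],L[3]=cl(80,32,0),cl(80,-32,0)
    p,r=fit([("top",l,B(*u)) for l,u in zip(L,q) if u],[.47,.26,0]);print(nm,p[:2].round(4),np.degrees(p[2]).round(2),abs(r).max().round(2))
# rack ends: slope top edge z95 x15
p,r=fit([("top",(.015,.223,.095),B(32,70)),("top",(.015,-.223,.095),B(748,70)),("top",(-.0676,-.223,.0576),B(748,233))],[.48,.26,0]);print("rack",p[:2],np.degrees(p[2]),abs(r).max())
S=lambda X,Y:(305+X/7-.5,136+(Y-270)/7-.5)
p,r=fit([("top",(0,.1225,.066),S(90,345)),("top",(0,-.1225,.066),S(676,378)),("top",(0,.03,.092),S(313,337)),("top",(0,-.03,.092),S(466,342))],[.69,-.03,0]);print("board",p[:2],np.degrees(p[2]),r.round(2).tolist())
o=get_obs();print(o["ee_pos"],o["tcp_rot"],o["opening"])
E
```

```text
top 718 x 0.439..0.515 y 0.389..0.449 mid 0.419 zmax 0.120
top 684 x 0.442..0.517 y 0.283..0.345 mid 0.314 zmax 0.120
top 463 x 0.444..0.519 y 0.167..0.228 mid 0.197 zmax 0.115
top 120 x 0.492..0.523 y 0.063..0.119 mid 0.091 zmax 0.120
top 161 x 0.447..0.484 y 0.062..0.118 mid 0.090 zmax 0.106
scene 1654 x 0.455..0.523 y 0.056..0.441 mid 0.248 zmax 0.119
crate pockets [ 0.50538156 -0.26167018] 0.9883968485856434 [-0.00099947 -0.00448676] [0.34054595 0.60516835]
crate walls [ 0.50417186 -0.26108548] 1.2581638416292258 0.24901025486252593
A [0.4948 0.4209] 0.55 1.66
B [0.4947 0.3162] 1.8 0.94
C [0.498  0.1995] 1.07 1.06
D [0.5006 0.0912] 1.46 0.9
rack [0.51342354 0.26093494] 0.5957480963970938 2.5560034117700923
board [ 0.70873717 -0.03813287] -1.8117210517051785 [[0.1, -0.08], [0.17, -0.2], [0.34, -0.07], [-0.6, 0.36]]
[0.24821828 0.50072697 0.25316414] [-1.79988183e+02 -1.60816512e-02 -1.79945976e+02] 0.08527633121108294
```

>>> {"fn": "servo_tool", "kwargs": {"rows": [{"offset":[-0.4,-0.5,0],"yaw":-0.006,"claw":0},{"offset":[-0.8,-1,0],"yaw":-0.006,"claw":0},{"offset":[-0.8,-1,0],"yaw":-0.006,"claw":0},{"offset":[-0.8,-1,0],"yaw":-0.006,"claw":0}]}}

```text
time: 1.2
ee_pos: [0.3286, 0.401, 0.2535]
tcp_rot: [180.0, 0.0, -178.9]
wrist_force: [-0.2, 0.2, -0.1]
opening: 0.0854
grasp_force: 0.0
```

>>> {"fn": "servo_tool", "kwargs": {"rows": [{"offset":[-0.4,-0.5,0],"yaw":0,"claw":0},{"offset":[-0.8,-1,0],"yaw":0,"claw":0},{"offset":[-0.8,-1,0],"yaw":0,"claw":0},{"offset":[-0.8,-1,0],"yaw":0,"claw":0}]}}

```text
time: 1.7
ee_pos: [0.4105, 0.3033, 0.2531]
tcp_rot: [180.0, -0.0, -178.8]
wrist_force: [-0.4, 0.4, 0.3]
opening: 0.0854
grasp_force: 0.0
```

>>> {"fn": "servo_tool", "kwargs": {"rows": [{"offset":[-0.35,-0.5,0.1],"yaw":0,"claw":0},{"offset":[-0.7,-1,0.3],"yaw":0,"claw":0},{"offset":[-0.7,-1,0.3],"yaw":0,"claw":0},{"offset":[-0.7,-1,0.3],"yaw":0,"claw":0}]}}

```text
time: 2.2
ee_pos: [0.4824, 0.2051, 0.2233]
tcp_rot: [180.0, -0.0, -178.8]
wrist_force: [-1.0, 0.4, -1.3]
opening: 0.0853
grasp_force: 0.0
```

>>> {"fn": "servo_tool", "kwargs": {"rows": [{"offset":[0,-0.5,0.2],"yaw":0,"claw":0},{"offset":[0,-1,0.5],"yaw":0,"claw":0},{"offset":[0,-1,0.5],"yaw":0,"claw":0},{"offset":[0,-1,0.5],"yaw":0,"claw":0}]}}

```text
time: 2.7
ee_pos: [0.4849, 0.1053, 0.1743]
tcp_rot: [180.0, 0.1, -178.8]
wrist_force: [-0.0, 0.6, 0.2]
opening: 0.0855
grasp_force: 0.0
```

>>> {"fn": "servo_tool", "kwargs": {"rows": [{"offset":[0.02,-0.14,0],"yaw":0,"claw":0},{"offset":[0.02,-0.14,0.3],"yaw":0,"claw":0},{"offset":[0.02,-0.14,0.6],"yaw":0,"claw":0},{"offset":[0.02,-0.14,0.82],"yaw":0,"claw":0},{"offset":[0.02,-0.14,0.82],"yaw":0,"claw":0},{"offset":[0.02,-0.14,0.82],"yaw":0,"claw":0}]}}

```text
time: 3.45
ee_pos: [0.4838, 0.0899, 0.0927]
tcp_rot: [180.0, 0.1, -178.8]
wrist_force: [-0.2, 0.0, 0.3]
opening: 0.0851
grasp_force: 0.0
```

```bash
python3 - <<'E'
from h import *
p,d=camera("top");s,_=camera("scene")
cv2.imwrite("pics/c.png",np.vstack([crop(p[...,::-1].copy(),280,180,345,250,6),np.zeros((4,390,3),np.uint8)])) 
a=crop(s[...,::-1].copy(),280,90,440,220,5)
cv2.imwrite("pics/c.png",a)
E
```

```text
(no output)
```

View pics/c.png

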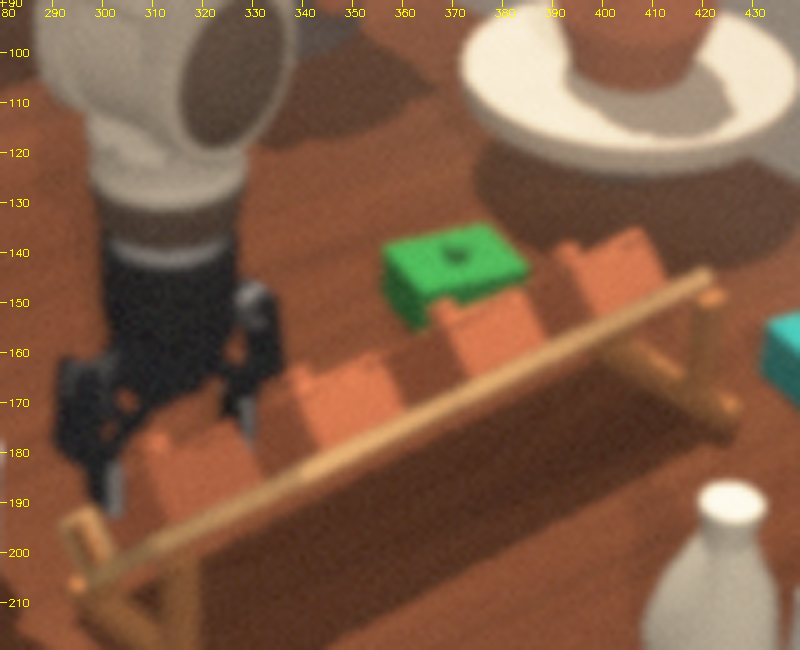

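The fingers straddle the nearest cover (pads at about (301,190) and (329,175) px), clear of its neighbour and the fence. I'll close and lift.

>>> {"fn": "servo_tool", "kwargs": {"rows": [{"offset":[0,0,0],"yaw":0,"claw":1},{"offset":[0,0,0],"yaw":0,"claw":1},{"offset":[0,0,0],"yaw":0,"claw":1},{"offset":[0,0,0],"yaw":0,"claw":1},{"offset":[0,0,0],"yaw":0,"claw":1},{"offset":[0,0,0],"yaw":0,"claw":1}], "squeeze": 40}}

```text
time: 4.3
ee_pos: [0.4837, 0.0899, 0.0924]
tcp_rot: [179.9, 0.1, -178.9]
wrist_force: [-1.6, 2.3, 6.0]
opening: 0.0633
grasp_force: 44.9
```

>>> {"fn": "servo_tool", "kwargs": {"rows": [{"offset":[0,0,-0.2],"yaw":0,"claw":1},{"offset":[0,0,-0.5],"yaw":0,"claw":1},{"offset":[0,0,-0.8],"yaw":0,"claw":1},{"offset":[0,0,-1],"yaw":0,"claw":1},{"offset":[0,0,-1],"yaw":0,"claw":1}]}}

```text
time: 4.92
ee_pos: [0.4839, 0.0896, 0.1924]
tcp_rot: [180.0, 0.1, -178.9]
wrist_force: [0.6, -0.6, -2.5]
opening: 0.0633
grasp_force: 45.2
```

```bash
python3 - <<'E'
from h import *
s,_=camera("scene")
cv2.imwrite("pics/d.png",crop(s[...,::-1].copy(),250,60,410,190,5))
E
```

```text
(no output)
```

View pics/d.png

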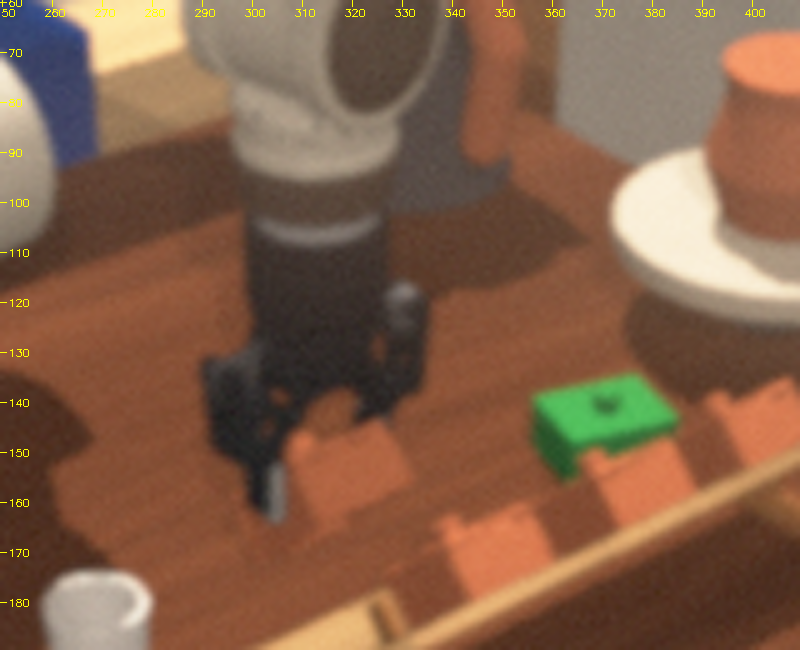

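The cover is held, still tilted about 45° (face at (320,155) px). I'll carry it over pocket2.

>>> {"fn": "servo_tool", "kwargs": {"rows": [{"offset":[-0.05,-0.5,0],"yaw":0,"claw":1},{"offset":[-0.1,-1,0],"yaw":0,"claw":1},{"offset":[-0.1,-1,0],"yaw":0,"claw":1},{"offset":[-0.1,-1,0],"yaw":0,"claw":1}]}}

```text
time: 5.48
ee_pos: [0.4948, -0.0102, 0.1901]
tcp_rot: [180.0, -0.1, -178.9]
wrist_force: [-0.1, -0.1, -2.4]
opening: 0.0635
grasp_force: 45.8
```

>>> {"fn": "servo_tool", "kwargs": {"rows": [{"offset":[-0.05,-0.5,0],"yaw":0,"claw":1},{"offset":[-0.1,-1,0],"yaw":0,"claw":1},{"offset":[-0.1,-1,0],"yaw":0,"claw":1},{"offset":[-0.1,-1,0],"yaw":0,"claw":1}]}}

```text
time: 5.98
ee_pos: [0.5071, -0.109, 0.1908]
tcp_rot: [180.0, -0.0, -178.8]
wrist_force: [0.6, 0.8, -1.1]
opening: 0.0633
grasp_force: 46.3
```

>>> {"fn": "servo_tool", "kwargs": {"rows": [{"offset":[-0.05,-0.5,0],"yaw":0,"claw":1},{"offset":[-0.1,-1,0],"yaw":0,"claw":1},{"offset":[-0.1,-1,0],"yaw":0,"claw":1},{"offset":[-0.1,-1,0],"yaw":0,"claw":1}]}}

```text
time: 6.48
ee_pos: [0.5193, -0.2084, 0.1911]
tcp_rot: [180.0, -0.0, -178.8]
wrist_force: [-1.0, -0.2, -2.3]
opening: 0.0634
grasp_force: 46.6
```

>>> {"fn": "servo_tool", "kwargs": {"rows": [{"offset":[-0.05,-0.5,0],"yaw":0,"claw":1},{"offset":[-0.12,-1,0],"yaw":0,"claw":1},{"offset":[-0.12,-1.0,0],"yaw":0,"claw":1},{"offset":[-0.12,-1,0],"yaw":0,"claw":1},{"offset":[-0.12,-1,0],"yaw":0,"claw":1}]}}

```text
time: 7.1
ee_pos: [0.5335, -0.3079, 0.1917]
tcp_rot: [180.0, 0.0, -178.8]
wrist_force: [-0.8, 0.6, -3.0]
opening: 0.0634
grasp_force: 46.9
```

```bash
cat > held.py <<'E'
from h import *
def held():
    """tilt and corner positions of the held cover from terracotta points near the TCP (x-z profile)"""
    o=get_obs();t=o["ee_pos"];A=[]
    for n in("scene","top"):
        p,d=camera(n);w=cloud(n,d);w[...,2]+=.0012
        hsv=cv2.cvtColor(p,cv2.COLOR_RGB2HSV)
        m=(hsv[...,0]<14)&(hsv[...,1]>95)&(abs(w[...,0]-t[0])<.09)&(abs(w[...,1]-t[1])<.034)&(abs(w[...,2]-t[2]+.02)<.08)&(w[...,2]>.018)
        m=cv2.erode(m.astype(np.uint8),np.ones((3,3)))>0
        P=w[m]-t; 
        print(n,len(P),"y %.3f..%.3f"%tuple(np.percentile(P[:,1],[2,98])) if len(P) else "")
        if len(P)>30: 
            c=np.median(P,0);U,S,V=np.linalg.svd(P-P.mean(0));v=V[2]*np.sign(V[2][2]);print(" mean",P.mean(0).round(4),"normal",v.round(3),"rms",(S[2]/len(P)**.5).round(4),"angle",np.degrees(np.arctan2(v[0],v[2])).round(1))
            print("  x %.3f..%.3f z %.3f..%.3f"%(*np.percentile(P[:,0],[1,99]),*np.percentile(P[:,2],[1,99])))
    return o
if __name__=="__main__":
    held()
E
python3 held.py
```

```text
scene 480 y -0.033..0.026
 mean [ 0.0267 -0.0046  0.0108] normal [ 0.587 -0.076  0.806] rms 0.0106 angle 36.1
  x -0.014..0.043 z -0.047..0.027
top 164 y -0.001..0.032
 mean [-0.0159  0.0159 -0.0068] normal [-0.303  0.656  0.691] rms 0.0065 angle -23.7
  x -0.034..0.038 z -0.035..0.013
```

>>> {"fn": "servo_tool", "kwargs": {"rows": [{"offset":[-0.03,-0.1,0.3],"yaw":0,"claw":1},{"offset":[-0.03,-0.1,0.6],"yaw":0,"claw":1},{"offset":[-0.03,-0.1,0.6],"yaw":0,"claw":1},{"offset":[-0.03,-0.1,0.6],"yaw":0,"claw":1}]}}

```text
time: 7.7
ee_pos: [0.5368, -0.3193, 0.1328]
tcp_rot: [-180.0, 0.1, -178.8]
wrist_force: [0.1, 0.2, -1.9]
opening: 0.0632
grasp_force: 46.7
```

>>> {"fn": "servo_tool", "kwargs": {"rows": [{"offset":[0,0,0.2],"yaw":0,"claw":1},{"offset":[0,0,0.4],"yaw":0,"claw":1},{"offset":[0,0,0.56],"yaw":0,"claw":1},{"offset":[0,0,0.56],"yaw":0,"claw":1},{"offset":[0,0,0.56],"yaw":0,"claw":1}]}}

```text
time: 8.32
ee_pos: [0.5368, -0.3197, 0.0765]
tcp_rot: [-180.0, 0.1, -178.9]
wrist_force: [-0.3, -0.0, -2.0]
opening: 0.0633
grasp_force: 46.9
```

```bash
python3 - <<'E'
from h import *
p,_=camera("top");s,_=camera("scene")
a=crop(p[...,::-1].copy(),400,175,500,260,4);b=crop(s[...,::-1].copy(),130,175,290,320,4)
cv2.imwrite("pics/e.png",b[:560]);print(get_obs()["ee_pos"])
E
```

```text
[ 0.53685449 -0.31970819  0.07646335]
```

View pics/e.png

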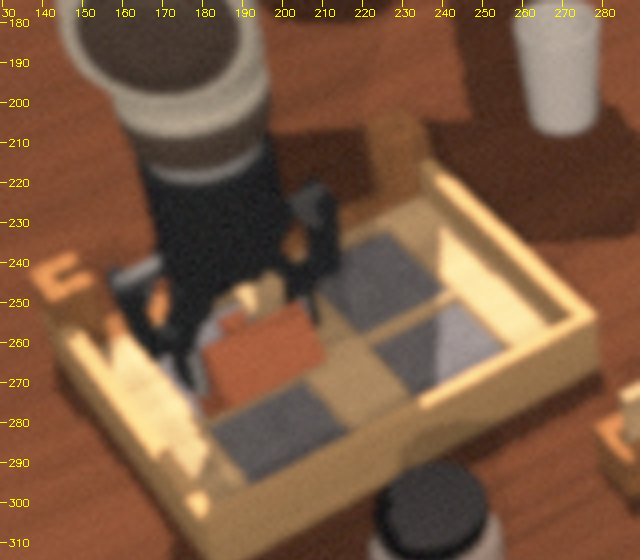

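The cover hangs tilted above the front of pocket2 (pocket grey at (185..215, 272..292) px). I'll lower it to contact.

>>> {"fn": "servo_tool", "kwargs": {"rows": [{"offset":[0,0.02,0.05],"yaw":0,"claw":1},{"offset":[0,0.02,0.08],"yaw":0,"claw":1},{"offset":[0,0.02,0.1],"yaw":0,"claw":1},{"offset":[0,0.02,0.1],"yaw":0,"claw":1}], "squeeze": 30}}

```text
time: 8.93
ee_pos: [0.5386, -0.3179, 0.0673]
tcp_rot: [-179.9, 0.3, -178.8]
wrist_force: [5.9, -0.1, 5.7]
opening: 0.0635
grasp_force: 47.6
```

>>> {"fn": "servo_tool", "kwargs": {"rows": [{"offset":[0,0,0.01],"yaw":0,"claw":1},{"offset":[0,0,0.02],"yaw":0,"claw":1},{"offset":[0,0,0.03],"yaw":0,"claw":1},{"offset":[0,0,0.03],"yaw":0,"claw":1}]}}

```text
time: 9.43
ee_pos: [0.5393, -0.3181, 0.0665]
tcp_rot: [-179.8, 0.5, -178.8]
wrist_force: [5.3, 3.0, 18.6]
opening: 0.0632
grasp_force: 49.4
```

>>> {"fn": "servo_tool", "kwargs": {"rows": [{"offset":[-0.04,0,0],"yaw":0,"claw":1},{"offset":[-0.08,0,0.01],"yaw":0,"claw":1},{"offset":[-0.12,0,0.03],"yaw":0,"claw":1},{"offset":[-0.14,0,0.04],"yaw":0,"claw":1},{"offset":[-0.14,0,0.04],"yaw":0,"claw":1}], "squeeze": 20}}

```text
time: 10.05
ee_pos: [0.5513, -0.318, 0.0611]
tcp_rot: [-179.8, 0.2, -178.9]
wrist_force: [-2.2, 0.2, 13.9]
opening: 0.0632
grasp_force: 48.6
```

```bash
python3 held.py
```

```text
scene 441 y -0.033..0.026
 mean [ 0.0221 -0.0045  0.0108] normal [0.238 0.002 0.971] rms 0.0084 angle 13.8
  x -0.021..0.039 z -0.009..0.026
top 139 y 0.005..0.032
 mean [-0.0199  0.0203 -0.0051] normal [-0.235  0.64   0.732] rms 0.0054 angle -17.8
  x -0.041..0.035 z -0.027..0.014
```

>>> {"fn": "servo_tool", "kwargs": {"rows": [{"offset":[-0.04,0,0.02],"yaw":0,"claw":1},{"offset":[-0.08,0,0.045],"yaw":0,"claw":1},{"offset":[-0.11,0,0.07],"yaw":0,"claw":1},{"offset":[-0.14,0,0.095],"yaw":0,"claw":1},{"offset":[-0.15,0,0.115],"yaw":0,"claw":1},{"offset":[-0.15,0,0.115],"yaw":0,"claw":1}]}}

```text
time: 10.9
ee_pos: [0.5675, -0.3177, 0.05]
tcp_rot: [-179.8, 0.3, -178.8]
wrist_force: [3.7, 0.2, 12.8]
opening: 0.0633
grasp_force: 48.4
```

```bash
python3 held.py; python3 - <<'E'
from h import *
s,_=camera("scene")
cv2.imwrite("pics/f.png",crop(s[...,::-1].copy(),140,215,270,315,5))
E
```

```text
scene 567 y -0.032..0.026
 mean [ 0.0152 -0.0019  0.0081] normal [0.297 0.089 0.951] rms 0.0088 angle 17.3
  x -0.037..0.035 z -0.013..0.023
top 108 y 0.007..0.033
 mean [-0.0267  0.0219  0.0033] normal [-0.229  0.496  0.838] rms 0.0043 angle -15.3
  x -0.046..-0.011 z -0.012..0.022
```

View pics/f.png

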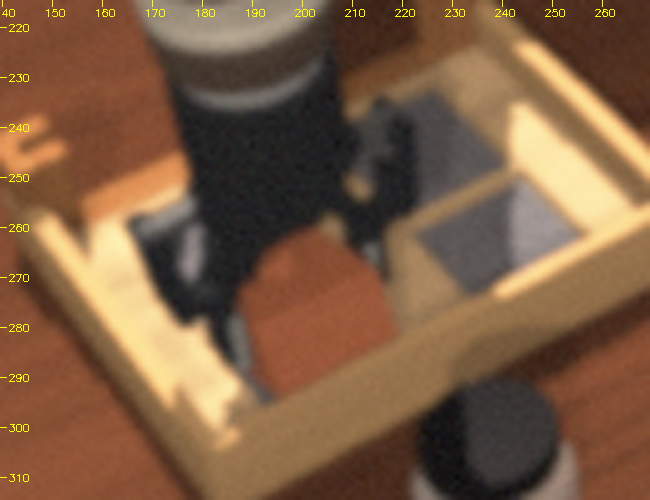

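The cover is nearly flat in pocket2 (face at (205,280) px). I'll ease it down and open.

>>> {"fn": "servo_tool", "kwargs": {"rows": [{"offset":[-0.02,0,0.03],"yaw":0,"claw":1},{"offset":[-0.03,0,0.06],"yaw":0,"claw":1},{"offset":[-0.03,0,0.06],"yaw":0,"claw":1}]}}

```text
time: 11.42
ee_pos: [0.5717, -0.3176, 0.0449]
tcp_rot: [-179.8, 0.5, -178.8]
wrist_force: [8.9, 0.8, 15.3]
opening: 0.0631
grasp_force: 49.2
```

>>> {"fn": "servo_tool", "kwargs": {"rows": [{"offset":[0,0,0],"yaw":0,"claw":0},{"offset":[0,0,0],"yaw":0,"claw":0},{"offset":[0,0,0],"yaw":0,"claw":0},{"offset":[0,0,0],"yaw":0,"claw":0},{"offset":[0,0,-0.5],"yaw":0,"claw":0},{"offset":[0,0,-1],"yaw":0,"claw":0},{"offset":[0,0,-1],"yaw":0,"claw":0}]}}

```text
time: 12.3
ee_pos: [0.5699, -0.3178, 0.1457]
tcp_rot: [-179.8, 0.4, -178.9]
wrist_force: [-0.2, -0.2, -0.5]
opening: 0.0855
grasp_force: 0.0
```

>>> {"fn": "servo_tool", "kwargs": {"rows": [{"offset":[0.8,1,-0.2],"yaw":0,"claw":0},{"offset":[0.8,1,-0.2],"yaw":0,"claw":0},{"offset":[0.8,1,-0.2],"yaw":0,"claw":0},{"offset":[0.8,1,-0.2],"yaw":0,"claw":0}]}}

```text
time: 12.8
ee_pos: [0.4866, -0.2185, 0.1607]
tcp_rot: [-180.0, 0.0, -178.8]
wrist_force: [0.2, -0.8, 0.3]
opening: 0.0855
grasp_force: 0.0
```

>>> {"fn": "servo_tool", "kwargs": {"rows": [{"offset":[0,1,-0.2],"yaw":0,"claw":0},{"offset":[0,1,-0.2],"yaw":0,"claw":0},{"offset":[0,1,-0.2],"yaw":0,"claw":0}]}}

```text
time: 13.18
ee_pos: [0.4856, -0.1174, 0.1809]
tcp_rot: [-180.0, 0.0, -178.7]
wrist_force: [1.1, -0.0, -1.0]
opening: 0.0856
grasp_force: 0.0
```

```bash
cat > pock.py <<'E'
from h import *
from covers import covers
def pock(save=None):
    for n in("top","scene"):
        p,d=camera(n);w=cloud(n,d);w[...,2]+=.0012
        hsv=cv2.cvtColor(p,cv2.COLOR_RGB2HSV)
        c,s=np.cos(np.radians(1.05)),np.sin(np.radians(1.05));dx,dy=w[...,0]-.504,w[...,1]+.2616
        cx,cy=c*dx+s*dy,-s*dx+c*dy
        for k,(px,py) in enumerate([(-34,-57),(-34,57),(58,-57),(58,57)]):
            m=(hsv[...,0]<13)&(hsv[...,1]>95)&(abs(cx-px/1e3)<.056)&(abs(cy-py/1e3)<.05)&(w[...,2]>.038)&(w[...,2]<.09)
            m2=m&(w[...,2]<.054)&(cv2.erode(m.astype(np.uint8),np.ones((3,3)))>0)
            if m2.sum()<60: continue
            P=np.c_[cx[m2],cy[m2],w[...,2][m2]];a=np.c_[P[:,:2]-P[:,:2].mean(0),np.ones(len(P))]
            g=np.linalg.lstsq(a,P[:,2],rcond=None)[0]
            Q=np.c_[cx[m&(w[...,2]<.054)],cy[m&(w[...,2]<.054)]]
            r=cv2.minAreaRect((Q*1e3).astype(np.float32))
            print(n,"pocket",k,"n",m2.sum(),"topz %.4f"%np.median(P[:,2]),"slope deg",np.degrees(g[:2]).round(1),"rect off",(np.array(r[0])-(px,py)).round(1),np.array(r[1]).round(0),round(r[2],1))
        if save: cv2.imwrite(f"pics/{save}_{n}.png",p[...,::-1])
if __name__=="__main__":
    pock("p1");covers()
    b=crop(cv2.imread("pics/p1_scene.png"),130,200,290,320,3);a=crop(cv2.imread("pics/p1_top.png"),380,172,496,270,4)
    h=max(a.shape[0],b.shape[0]);cv2.imwrite("pics/g.png",np.hstack([cv2.copyMakeBorder(x,0,h-x.shape[0],0,0,0) for x in(a[:,:],b[:,:])])[:, :800])
E
python3 pock.py
```

```text
scene pocket 2 n 385 topz 0.0507 slope deg [-0.3  0. ] rect off [ 1.9 -3.7] [83. 63.] 1.0
top 474 x 0.441..0.514 y 0.389..0.449 mid 0.419 zmax 0.119
top 434 x 0.444..0.516 y 0.283..0.343 mid 0.313 zmax 0.119
top 410 x 0.446..0.520 y 0.167..0.227 mid 0.197 zmax 0.120
scene 1186 x 0.455..0.521 y 0.163..0.444 mid 0.304 zmax 0.119
```

View pics/g.png

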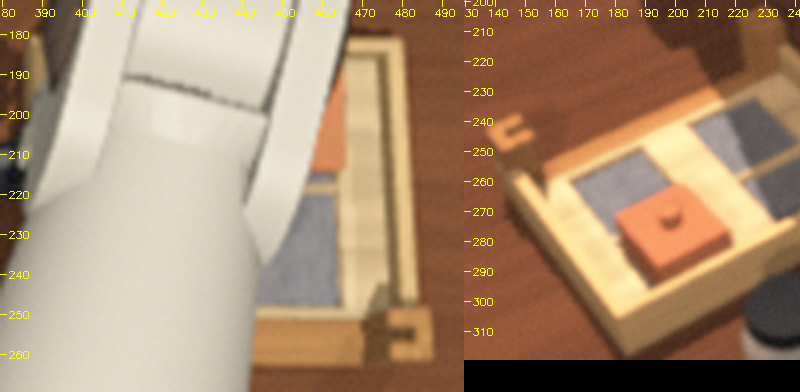

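Cover 1 lies flat in pocket2, knob up at (199,272) px. The other three are unmoved. Next cover: y ≈ 0.198.

>>> {"fn": "servo_tool", "kwargs": {"rows": [{"offset":[0,0.5,0],"yaw":0,"claw":0},{"offset":[0,1,0],"yaw":0,"claw":0},{"offset":[0,1,0],"yaw":0,"claw":0},{"offset":[0,1,0],"yaw":0,"claw":0}]}}

```text
time: 13.88
ee_pos: [0.4826, -0.0193, 0.1805]
tcp_rot: [-180.0, -0.0, -178.9]
wrist_force: [-0.8, 0.4, -0.7]
opening: 0.0855
grasp_force: 0.0
```

>>> {"fn": "servo_tool", "kwargs": {"rows": [{"offset":[0,0.5,0],"yaw":0,"claw":0},{"offset":[0,1,0],"yaw":0,"claw":0},{"offset":[0,1,0],"yaw":0,"claw":0},{"offset":[0,1,0],"yaw":0,"claw":0}]}}

```text
time: 14.38
ee_pos: [0.4807, 0.0803, 0.1806]
tcp_rot: [-180.0, -0.0, -178.9]
wrist_force: [0.4, 0.1, -0.5]
opening: 0.0852
grasp_force: 0.0
```

>>> {"fn": "servo_tool", "kwargs": {"rows": [{"offset":[0,0.5,0],"yaw":0,"claw":0},{"offset":[0,1,0],"yaw":0,"claw":0},{"offset":[0,1,0],"yaw":0,"claw":0},{"offset":[0,1,0],"yaw":0,"claw":0}]}}

```text
time: 14.88
ee_pos: [0.4788, 0.1801, 0.1807]
tcp_rot: [-180.0, -0.0, -178.9]
wrist_force: [-0.9, 0.2, -0.6]
opening: 0.0852
grasp_force: 0.0
```

```bash
python3 -c "
from pock import *
pock();covers();print(get_obs()['ee_pos'])
p,d=camera('scene');w=cloud('scene',d)
for a in ((.614,-.26),(.614,-.2),(.614,-.32)):
  m=(abs(w[...,0]-a[0]-.004)<.004)&(abs(w[...,1]-a[1])<.02)&(w[...,2]>.03);print('wall',np.median(w[...,2][m]),m.sum())
for a in ((.515,-.26),(.56,-.26)):
  m=(abs(w[...,0]-a[0])<.02)&(abs(w[...,1]-a[1])<.008);print('floor',np.median(w[...,2][m]),m.sum())
"
```

```text
top pocket 2 n 302 topz 0.0503 slope deg [3.2 0. ] rect off [1.4 1.9] [81. 63.] 0.4
scene pocket 2 n 370 topz 0.0508 slope deg [-0.3 -0.8] rect off [ 1.7 -3.9] [86. 64.] 1.7
top 476 x 0.441..0.514 y 0.389..0.449 mid 0.419 zmax 0.119
top 71 x 0.479..0.516 y 0.315..0.344 mid 0.330 zmax 0.119
top 211 x 0.442..0.490 y 0.295..0.341 mid 0.318 zmax 0.118
scene 1186 x 0.454..0.521 y 0.163..0.443 mid 0.303 zmax 0.119
[0.47875282 0.18019998 0.18088126]
wall 0.039429812674896536 82
wall 0.03822459964875635 78
wall 0.04045323113074717 88
floor 0.014744789014731585 70
floor 0.014588658274010569 77
```

>>> {"fn": "servo_tool", "kwargs": {"rows": [{"offset":[-0.03,0.18,0],"yaw":0,"claw":0},{"offset":[-0.03,0.18,0.3],"yaw":0,"claw":0},{"offset":[-0.03,0.18,0.6],"yaw":0,"claw":0},{"offset":[-0.03,0.18,0.88],"yaw":0,"claw":0},{"offset":[-0.03,0.18,0.88],"yaw":0,"claw":0},{"offset":[-0.03,0.18,0.88],"yaw":0,"claw":0}]}}

```text
time: 15.88
ee_pos: [0.4815, 0.2001, 0.0939]
tcp_rot: [180.0, 0.1, -178.9]
wrist_force: [1.3, 0.8, 0.3]
opening: 0.0855
grasp_force: 0.0
```

>>> {"fn": "servo_tool", "kwargs": {"rows": [{"offset":[0,0,0],"yaw":0,"claw":1},{"offset":[0,0,0],"yaw":0,"claw":1},{"offset":[0,0,0],"yaw":0,"claw":1},{"offset":[0,0,0],"yaw":0,"claw":1},{"offset":[0,0,0],"yaw":0,"claw":1},{"offset":[0,0,0],"yaw":0,"claw":1}], "squeeze": 40}}

```text
time: 16.62
ee_pos: [0.4818, 0.1997, 0.0944]
tcp_rot: [180.0, 0.1, -178.9]
wrist_force: [-0.6, -0.8, 6.7]
opening: 0.0636
grasp_force: 45.1
```

>>> {"fn": "servo_tool", "kwargs": {"rows": [{"offset":[0,0,-0.2],"yaw":0,"claw":1},{"offset":[0,0,-0.5],"yaw":0,"claw":1},{"offset":[0,0,-0.8],"yaw":0,"claw":1},{"offset":[0,0,-1],"yaw":0,"claw":1},{"offset":[0,0,-1],"yaw":0,"claw":1}]}}

```text
time: 17.25
ee_pos: [0.4818, 0.1998, 0.1944]
tcp_rot: [179.9, 0.2, -178.9]
wrist_force: [-0.3, 0.4, -2.5]
opening: 0.064
grasp_force: 45.0
```

>>> {"fn": "servo_tool", "kwargs": {"rows": [{"offset":[-0.06,-0.5,0],"yaw":0,"claw":1},{"offset":[-0.12,-1,0],"yaw":0,"claw":1},{"offset":[-0.12,-1,0],"yaw":0,"claw":1},{"offset":[-0.12,-1,0],"yaw":0,"claw":1}]}}

```text
time: 17.75
ee_pos: [0.4948, 0.0998, 0.1919]
tcp_rot: [180.0, -0.1, -178.9]
wrist_force: [0.7, 0.0, -2.5]
opening: 0.0631
grasp_force: 45.5
```

>>> {"fn": "servo_tool", "kwargs": {"rows": [{"offset":[-0.06,-0.5,0],"yaw":0,"claw":1},{"offset":[-0.12,-1,0],"yaw":0,"claw":1},{"offset":[-0.12,-1,0],"yaw":0,"claw":1},{"offset":[-0.12,-1,0],"yaw":0,"claw":1}]}}

```text
time: 18.25
ee_pos: [0.509, 0.001, 0.1924]
tcp_rot: [180.0, -0.0, -178.8]
wrist_force: [0.8, 0.6, -2.5]
opening: 0.0635
grasp_force: 45.9
```

>>> {"fn": "servo_tool", "kwargs": {"rows": [{"offset":[-0.06,-0.5,0],"yaw":0,"claw":1},{"offset":[-0.12,-1,0],"yaw":0,"claw":1},{"offset":[-0.12,-1,0],"yaw":0,"claw":1},{"offset":[-0.12,-1,0],"yaw":0,"claw":1}]}}

```text
time: 18.75
ee_pos: [0.5231, -0.0984, 0.1926]
tcp_rot: [180.0, -0.0, -178.8]
wrist_force: [-0.6, -0.2, -2.8]
opening: 0.0628
grasp_force: 46.1
```

>>> {"fn": "servo_tool", "kwargs": {"rows": [{"offset":[-0.06,-0.5,0],"yaw":0,"claw":1},{"offset":[-0.12,-1,0],"yaw":0,"claw":1},{"offset":[-0.12,-1,0],"yaw":0,"claw":1},{"offset":[-0.12,-1,0],"yaw":0,"claw":1},{"offset":[-0.12,-1,0],"yaw":0,"claw":1}]}}

```text
time: 19.38
ee_pos: [0.5372, -0.1978, 0.193]
tcp_rot: [180.0, 0.0, -178.7]
wrist_force: [0.7, -0.5, -2.1]
opening: 0.0636
grasp_force: 46.3
```

```bash
python3 held.py; python3 -c "
from h import *
print(get_obs()['ee_pos'])"
```

```text
scene 451 y -0.034..0.026
 mean [ 0.0263 -0.0061  0.0088] normal [ 0.57  -0.124  0.812] rms 0.0087 angle 35.1
  x -0.014..0.042 z -0.025..0.025
top 104 y 0.011..0.032
 mean [-0.0159  0.0226 -0.01  ] normal [-0.28   0.778  0.563] rms 0.0045 angle -26.4
  x -0.038..0.036 z -0.031..0.009
[ 0.53715506 -0.19816542  0.19306302]
```

>>> {"fn": "servo_tool", "kwargs": {"rows": [{"offset":[-0.03,-0.055,0.3],"yaw":0,"claw":1},{"offset":[-0.03,-0.055,0.6],"yaw":0,"claw":1},{"offset":[-0.03,-0.055,0.6],"yaw":0,"claw":1},{"offset":[-0.03,-0.055,0.6],"yaw":0,"claw":1}]}}

```text
time: 19.98
ee_pos: [0.5405, -0.2046, 0.1342]
tcp_rot: [-180.0, 0.1, -178.8]
wrist_force: [-0.2, -0.9, -1.5]
opening: 0.0635
grasp_force: 46.1
```

>>> {"fn": "servo_tool", "kwargs": {"rows": [{"offset":[0,0,0.2],"yaw":0,"claw":1},{"offset":[0,0,0.4],"yaw":0,"claw":1},{"offset":[0,0,0.55],"yaw":0,"claw":1},{"offset":[0,0,0.55],"yaw":0,"claw":1}]}}

```text
time: 20.48
ee_pos: [0.5399, -0.2047, 0.0776]
tcp_rot: [180.0, -0.0, -178.9]
wrist_force: [1.0, -0.2, -2.4]
opening: 0.0637
grasp_force: 46.3
```

>>> {"fn": "servo_tool", "kwargs": {"rows": [{"offset":[0,0,0.04],"yaw":0,"claw":1},{"offset":[0,0,0.08],"yaw":0,"claw":1},{"offset":[0,0,0.12],"yaw":0,"claw":1},{"offset":[0,0,0.12],"yaw":0,"claw":1}], "squeeze": 20}}

```text
time: 20.98
ee_pos: [0.5407, -0.205, 0.067]
tcp_rot: [-180.0, 0.1, -178.9]
wrist_force: [-1.6, 0.6, 5.4]
opening: 0.0631
grasp_force: 47.3
```

>>> {"fn": "servo_tool", "kwargs": {"rows": [{"offset":[0.02,0.01,0],"yaw":0,"claw":1},{"offset":[0.04,0.01,0],"yaw":0,"claw":1},{"offset":[0.06,0.01,0],"yaw":0,"claw":1},{"offset":[0.06,0.01,0],"yaw":0,"claw":1}]}}

```text
time: 21.48
ee_pos: [0.5373, -0.2046, 0.068]
tcp_rot: [-179.9, 0.5, -178.8]
wrist_force: [10.4, -0.6, 4.3]
opening: 0.0633
grasp_force: 47.1
```

>>> {"fn": "servo_tool", "kwargs": {"rows": [{"offset":[-0.05,0,0.01],"yaw":0,"claw":1},{"offset":[-0.1,0,0.02],"yaw":0,"claw":1},{"offset":[-0.14,0,0.04],"yaw":0,"claw":1},{"offset":[-0.17,0,0.06],"yaw":0,"claw":1},{"offset":[-0.17,0,0.06],"yaw":0,"claw":1}]}}

```text
time: 22.1
ee_pos: [0.5522, -0.2043, 0.062]
tcp_rot: [-179.9, 0.2, -178.9]
wrist_force: [-0.5, -1.0, 12.6]
opening: 0.0633
grasp_force: 47.9
```

>>> {"fn": "servo_tool", "kwargs": {"rows": [{"offset":[-0.04,0,0.02],"yaw":0,"claw":1},{"offset":[-0.08,0,0.045],"yaw":0,"claw":1},{"offset":[-0.11,0,0.07],"yaw":0,"claw":1},{"offset":[-0.14,0,0.095],"yaw":0,"claw":1},{"offset":[-0.15,0,0.115],"yaw":0,"claw":1},{"offset":[-0.15,0,0.115],"yaw":0,"claw":1}]}}

```text
time: 22.85
ee_pos: [0.5679, -0.204, 0.0509]
tcp_rot: [-179.9, 0.3, -178.9]
wrist_force: [2.8, -1.6, 12.6]
opening: 0.0633
grasp_force: 48.1
```

```bash
python3 held.py
```

```text
scene 478 y -0.031..0.026
 mean [ 0.0145 -0.0014  0.0069] normal [0.305 0.14  0.942] rms 0.0084 angle 18.0
  x -0.034..0.033 z -0.015..0.022
top 48 y 0.018..0.032
 mean [-0.0251  0.0268  0.0035] normal [0.107 0.888 0.446] rms 0.0033 angle 13.5
  x -0.046..-0.012 z -0.010..0.012
```

>>> {"fn": "servo_tool", "kwargs": {"rows": [{"offset":[-0.02,0,0.03],"yaw":0,"claw":1},{"offset":[-0.03,0,0.065],"yaw":0,"claw":1},{"offset":[-0.03,0,0.075],"yaw":0,"claw":1},{"offset":[-0.03,0,0.075],"yaw":0,"claw":1}]}}

```text
time: 23.45
ee_pos: [0.5728, -0.2039, 0.0448]
tcp_rot: [-179.9, 0.5, -178.8]
wrist_force: [9.3, 0.4, 15.4]
opening: 0.0634
grasp_force: 49.0
```

>>> {"fn": "servo_tool", "kwargs": {"rows": [{"offset":[0,0,0],"yaw":0,"claw":0},{"offset":[0,0,0],"yaw":0,"claw":0},{"offset":[0,0,0],"yaw":0,"claw":0},{"offset":[0,0,0],"yaw":0,"claw":0},{"offset":[0,0,-0.5],"yaw":0,"claw":0},{"offset":[0,0,-1],"yaw":0,"claw":0},{"offset":[0,0,-1],"yaw":0,"claw":0}]}}

```text
time: 24.32
ee_pos: [0.5708, -0.204, 0.1454]
tcp_rot: [-179.9, 0.4, -178.9]
wrist_force: [0.3, -0.4, -0.7]
opening: 0.0852
grasp_force: 0.0
```

>>> {"fn": "servo_tool", "kwargs": {"rows": [{"offset":[0.5,1,-0.2],"yaw":0,"claw":0},{"offset":[0.9,1,-0.35],"yaw":0,"claw":0},{"offset":[0.9,1,-0.35],"yaw":0,"claw":0},{"offset":[0.9,1,-0.35],"yaw":0,"claw":0}]}}

```text
time: 24.82
ee_pos: [0.4767, -0.1046, 0.176]
tcp_rot: [-180.0, 0.0, -178.8]
wrist_force: [0.1, 0.0, -0.0]
opening: 0.0855
grasp_force: 0.0
```

>>> {"fn": "servo_tool", "kwargs": {"rows": [{"offset":[0,0.6,0],"yaw":0,"claw":0},{"offset":[0,1,0],"yaw":0,"claw":0},{"offset":[0,1,0],"yaw":0,"claw":0}]}}

```text
time: 25.2
ee_pos: [0.4756, -0.0036, 0.1747]
tcp_rot: [180.0, -0.1, -178.7]
wrist_force: [0.5, -0.2, -0.6]
opening: 0.0855
grasp_force: 0.0
```

>>> {"fn": "servo_tool", "kwargs": {"rows": [{"offset":[0,0.6,0],"yaw":0,"claw":0},{"offset":[0,1,0],"yaw":0,"claw":0},{"offset":[0,1,0],"yaw":0,"claw":0},{"offset":[0,1,0],"yaw":0,"claw":0}]}}

```text
time: 25.7
ee_pos: [0.4736, 0.0941, 0.1751]
tcp_rot: [-180.0, -0.1, -178.9]
wrist_force: [0.1, -0.6, 0.1]
opening: 0.0849
grasp_force: 0.0
```

```bash
sed -i 's/m2=m&(w\[...,2\]<.054)&(cv2.erode(m.astype(np.uint8),np.ones((3,3)))>0)/m2=m\&(w[...,2]<.056)\&(w[...,2]>.043)\&(cv2.erode(m.astype(np.uint8),np.ones((5,5)))>0)/' pock.py; python3 -c "
from pock import *
pock();covers();print(get_obs()['ee_pos'])"
```

```text
top pocket 2 n 230 topz 0.0517 slope deg [4.  0.2] rect off [1.3 2. ] [80. 63.] 0.9
top pocket 3 n 236 topz 0.0510 slope deg [3.9 0.1] rect off [0.3 1.1] [63. 79.] 88.7
scene pocket 2 n 328 topz 0.0525 slope deg [ 2.9 -0.6] rect off [ 1.8 -3.6] [84. 63.] 0.6
scene pocket 3 n 299 topz 0.0524 slope deg [ 3.5 -0.1] rect off [ 2.3 -2.9] [65. 87.] 90.0
top 487 x 0.441..0.514 y 0.389..0.448 mid 0.418 zmax 0.119
top 431 x 0.444..0.516 y 0.283..0.343 mid 0.313 zmax 0.119
scene 741 x 0.453..0.520 y 0.280..0.447 mid 0.363 zmax 0.119
[0.47340228 0.09385948 0.17565203]
```

Both covers placed read about 4° tilted with the +x end high, so that end is caught on the pocket rim. I'll go back, regrip and work each one −x and down.

>>> {"fn": "servo_tool", "kwargs": {"rows": [{"offset":[0,-0.6,0],"yaw":0,"claw":0},{"offset":[0,-1,0],"yaw":0,"claw":0},{"offset":[0,-1,0],"yaw":0,"claw":0}]}}

```text
time: 26.28
ee_pos: [0.4751, -0.0078, 0.1759]
tcp_rot: [-180.0, 0.0, -179.1]
wrist_force: [0.3, -0.2, -0.2]
opening: 0.0853
grasp_force: 0.0
```

>>> {"fn": "servo_tool", "kwargs": {"rows": [{"offset":[0,-0.6,0],"yaw":0,"claw":0},{"offset":[0,-1,0],"yaw":0,"claw":0},{"offset":[0,-1,0],"yaw":0,"claw":0}]}}

```text
time: 26.65
ee_pos: [0.477, -0.107, 0.1757]
tcp_rot: [-180.0, -0.0, -179.1]
wrist_force: [0.6, -0.0, -1.2]
opening: 0.0856
grasp_force: 0.0
```

>>> {"fn": "servo_tool", "kwargs": {"rows": [{"offset":[-0.5,-0.5,0],"yaw":0,"claw":0},{"offset":[-0.92,-0.98,0.2],"yaw":0,"claw":0},{"offset":[-0.92,-0.98,0.3],"yaw":0,"claw":0},{"offset":[-0.92,-0.98,0.3],"yaw":0,"claw":0},{"offset":[-0.92,-0.98,0.3],"yaw":0,"claw":0}]}}

```text
time: 27.28
ee_pos: [0.5707, -0.2001, 0.1468]
tcp_rot: [180.0, 0.0, -178.8]
wrist_force: [0.2, 0.1, 0.1]
opening: 0.0851
grasp_force: 0.0
```

>>> {"fn": "servo_tool", "kwargs": {"rows": [{"offset":[0,0,0.3],"yaw":0,"claw":0},{"offset":[0,0,0.6],"yaw":0,"claw":0},{"offset":[0,0,0.98],"yaw":0,"claw":0},{"offset":[0,0,0.98],"yaw":0,"claw":0},{"offset":[0,0,0.98],"yaw":0,"claw":0}]}}

```text
time: 27.9
ee_pos: [0.5717, -0.201, 0.0502]
tcp_rot: [-179.9, 0.1, -178.8]
wrist_force: [0.2, -0.3, 0.2]
opening: 0.0849
grasp_force: 0.0
```

>>> {"fn": "servo_tool", "kwargs": {"rows": [{"offset":[0,0,0],"yaw":0,"claw":1},{"offset":[0,0,0],"yaw":0,"claw":1},{"offset":[0,0,0],"yaw":0,"claw":1},{"offset":[0,0,0],"yaw":0,"claw":1},{"offset":[0,0,0],"yaw":0,"claw":1},{"offset":[0,0,0],"yaw":0,"claw":1}], "squeeze": 20}}

```text
time: 28.65
ee_pos: [0.572, -0.2016, 0.0501]
tcp_rot: [-179.9, 0.2, -178.9]
wrist_force: [-1.4, -0.1, 7.0]
opening: 0.0638
grasp_force: 20.8
```

>>> {"fn": "servo_tool", "kwargs": {"rows": [{"offset":[0.01,0,0.01],"yaw":0,"claw":1},{"offset":[0.02,0,0.02],"yaw":0,"claw":1},{"offset":[0.03,0,0.03],"yaw":0,"claw":1},{"offset":[0.03,0,0.03],"yaw":0,"claw":1}]}}

```text
time: 29.15
ee_pos: [0.5719, -0.2016, 0.05]
tcp_rot: [-179.9, 0.6, -178.8]
wrist_force: [5.4, 3.0, 18.6]
opening: 0.0637
grasp_force: 22.1
```

>>> {"fn": "servo_tool", "kwargs": {"rows": [{"offset":[0.02,0,-0.03],"yaw":0,"claw":1},{"offset":[0.04,0,-0.03],"yaw":0,"claw":1},{"offset":[0.06,0,-0.03],"yaw":0,"claw":1},{"offset":[0.06,0,-0.03],"yaw":0,"claw":1}]}}

```text
time: 29.65
ee_pos: [0.5648, -0.2018, 0.0502]
tcp_rot: [-179.9, 0.4, -178.9]
wrist_force: [10.5, 2.2, 5.9]
opening: 0.0637
grasp_force: 23.4
```

>>> {"fn": "servo_tool", "kwargs": {"rows": [{"offset":[0,0,0.02],"yaw":0,"claw":1},{"offset":[0,0,0.04],"yaw":0,"claw":1},{"offset":[0,0,0.04],"yaw":0,"claw":1}]}}

```text
time: 30.02
ee_pos: [0.5657, -0.2019, 0.0471]
tcp_rot: [-179.9, 0.5, -178.8]
wrist_force: [12.4, 0.7, 10.9]
opening: 0.0633
grasp_force: 24.4
```

```bash
python3 - <<'E'
from h import *
s,_=camera("scene")
cv2.imwrite("pics/h2.png",crop(s[...,::-1].copy(),140,215,280,325,5.5))
E
```

```text
(no output)
```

View pics/h2.png

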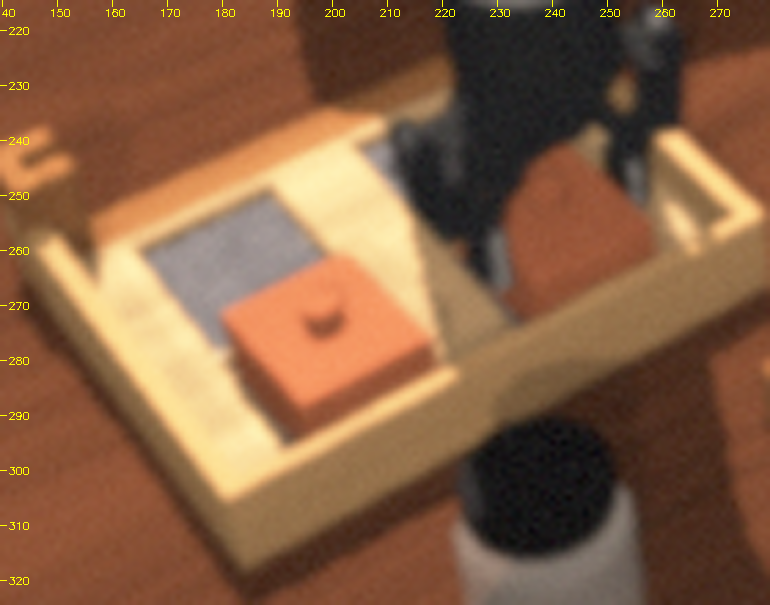

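The cover in pocket3 is still gripped and looks lower at its +x end ((228,272) px). I'll release and measure it.

>>> {"fn": "servo_tool", "kwargs": {"rows": [{"offset":[0,0,0],"yaw":0,"claw":0},{"offset":[0,0,0],"yaw":0,"claw":0},{"offset":[0,0,0],"yaw":0,"claw":0},{"offset":[0,0,-0.5],"yaw":0,"claw":0},{"offset":[0,0,-1],"yaw":0,"claw":0},{"offset":[0,0,-1],"yaw":0,"claw":0}]}}

```text
time: 30.82
ee_pos: [0.5636, -0.2021, 0.1481]
tcp_rot: [-179.9, 0.3, -178.9]
wrist_force: [0.2, 0.2, 0.4]
opening: 0.0857
grasp_force: 0.0
```

```bash
python3 -c "
from pock import *
pock();print(get_obs()['ee_pos'])"
```

```text
top pocket 3 n 72 topz 0.0471 slope deg [ 0.  -1.4] rect off [-4.1 18.8] [39. 81.] 65.0
scene pocket 2 n 350 topz 0.0525 slope deg [ 3.1 -0.7] rect off [ 2.3 -3.8] [83. 64.] 0.8
scene pocket 3 n 349 topz 0.0482 slope deg [ 0.7 -0.7] rect off [ 3.5 -5.1] [75. 97.] 89.5
[ 0.56203306 -0.2015378   0.14371663]
```

Pocket3 is now seated (top 48.2 mm, level). I'll do the same in pocket2.

>>> {"fn": "servo_tool", "kwargs": {"rows": [{"offset":[-0.05,-0.5,0],"yaw":0,"claw":0},{"offset":[-0.09,-1,0],"yaw":0,"claw":0},{"offset":[-0.09,-1,0],"yaw":0,"claw":0},{"offset":[-0.09,-1,0],"yaw":0,"claw":0}]}}

```text
time: 31.42
ee_pos: [0.5723, -0.3009, 0.1421]
tcp_rot: [179.9, -0.1, -178.9]
wrist_force: [0.2, -0.3, 0.4]
opening: 0.0851
grasp_force: 0.0
```

>>> {"fn": "servo_tool", "kwargs": {"rows": [{"offset":[0,-0.14,0.2],"yaw":0,"claw":0},{"offset":[0,-0.14,0.5],"yaw":0,"claw":0},{"offset":[0,-0.14,0.8],"yaw":0,"claw":0},{"offset":[0,-0.14,0.94],"yaw":0,"claw":0},{"offset":[0,-0.14,0.94],"yaw":0,"claw":0}]}}

```text
time: 32.05
ee_pos: [0.5727, -0.3147, 0.0484]
tcp_rot: [179.9, -0.1, -178.8]
wrist_force: [-0.4, -0.0, 0.4]
opening: 0.0853
grasp_force: 0.0
```

>>> {"fn": "servo_tool", "kwargs": {"rows": [{"offset":[0,0,0],"yaw":0,"claw":1},{"offset":[0,0,0],"yaw":0,"claw":1},{"offset":[0,0,0],"yaw":0,"claw":1},{"offset":[0,0,0],"yaw":0,"claw":1},{"offset":[0,0,0],"yaw":0,"claw":1},{"offset":[0,0,0],"yaw":0,"claw":1}], "squeeze": 20}}

```text
time: 32.8
ee_pos: [0.5741, -0.3157, 0.0515]
tcp_rot: [-179.9, 0.1, -178.9]
wrist_force: [0.8, -0.8, 6.1]
opening: 0.0634
grasp_force: 23.0
```

>>> {"fn": "servo_tool", "kwargs": {"rows": [{"offset":[0.03,0,0],"yaw":0,"claw":1},{"offset":[0.06,0,0],"yaw":0,"claw":1},{"offset":[0.08,0,0.01],"yaw":0,"claw":1},{"offset":[0.09,0,0.03],"yaw":0,"claw":1},{"offset":[0.09,0,0.04],"yaw":0,"claw":1},{"offset":[0.09,0,0.04],"yaw":0,"claw":1}]}}

```text
time: 33.55
ee_pos: [0.5676, -0.316, 0.0491]
tcp_rot: [-179.9, 0.5, -178.8]
wrist_force: [12.1, 1.4, 11.8]
opening: 0.0639
grasp_force: 23.9
```

>>> {"fn": "servo_tool", "kwargs": {"rows": [{"offset":[0,0,0],"yaw":0,"claw":0},{"offset":[0,0,0],"yaw":0,"claw":0},{"offset":[0,0,0],"yaw":0,"claw":0},{"offset":[0,0,-0.5],"yaw":0,"claw":0},{"offset":[0,0,-1],"yaw":0,"claw":0},{"offset":[0,0,-1],"yaw":0,"claw":0}]}}

```text
time: 34.3
ee_pos: [0.5657, -0.3163, 0.1504]
tcp_rot: [-179.8, 0.3, -178.9]
wrist_force: [-0.1, 0.5, 0.1]
opening: 0.0857
grasp_force: 0.0
```

```bash
python3 -c "
from pock import *
pock();print(get_obs()['ee_pos'])"
```

```text
top pocket 2 n 183 topz 0.0484 slope deg [0.9 1.7] rect off [-3.8  3.3] [62. 79.] 90.0
top pocket 3 n 316 topz 0.0481 slope deg [-0.1  0.1] rect off [-3.4  2.7] [79. 64.] 0.1
scene pocket 2 n 392 topz 0.0482 slope deg [ 0.2 -0.6] rect off [ 2.3 -0.5] [67. 98.] 88.1
scene pocket 3 n 292 topz 0.0479 slope deg [ 0.4 -0.7] rect off [ 4.4 -5.3] [72. 95.] 88.6
[ 0.56430703 -0.31552644  0.14572051]
```

Both are seated, level at 48 mm. Now for the third cover (y ≈ 0.314).

>>> {"fn": "servo_tool", "kwargs": {"rows": [{"offset":[0.4,0.5,-0.3],"yaw":0,"claw":0},{"offset":[0.74,1,-0.3],"yaw":0,"claw":0},{"offset":[0.74,1,-0.3],"yaw":0,"claw":0},{"offset":[0.74,1,-0.3],"yaw":0,"claw":0}]}}

```text
time: 34.9
ee_pos: [0.4881, -0.2166, 0.1749]
tcp_rot: [180.0, -0.0, -178.8]
wrist_force: [-0.3, 0.2, -1.0]
opening: 0.0858
grasp_force: 0.0
```

>>> {"fn": "servo_tool", "kwargs": {"rows": [{"offset":[0,0.6,0],"yaw":0,"claw":0},{"offset":[0,1,0],"yaw":0,"claw":0},{"offset":[0,1,0],"yaw":0,"claw":0}]}}

```text
time: 35.28
ee_pos: [0.487, -0.1157, 0.175]
tcp_rot: [180.0, -0.1, -178.7]
wrist_force: [0.2, -0.5, 0.4]
opening: 0.0856
grasp_force: 0.0
```

>>> {"fn": "servo_tool", "kwargs": {"rows": [{"offset":[0,0.6,0],"yaw":0,"claw":0},{"offset":[0,1,0],"yaw":0,"claw":0},{"offset":[0,1,0],"yaw":0,"claw":0}]}}

```text
time: 35.65
ee_pos: [0.4851, -0.016, 0.1751]
tcp_rot: [180.0, -0.1, -178.7]
wrist_force: [-0.1, -0.1, 0.2]
opening: 0.0857
grasp_force: 0.0
```

>>> {"fn": "servo_tool", "kwargs": {"rows": [{"offset":[0,0.6,0],"yaw":0,"claw":0},{"offset":[0,1,0],"yaw":0,"claw":0},{"offset":[0,1,0],"yaw":0,"claw":0}]}}

```text
time: 36.02
ee_pos: [0.4832, 0.0837, 0.1751]
tcp_rot: [-180.0, -0.0, -178.8]
wrist_force: [0.0, -1.2, -0.3]
opening: 0.0853
grasp_force: 0.0
```

>>> {"fn": "servo_tool", "kwargs": {"rows": [{"offset":[0,0.6,0],"yaw":0,"claw":0},{"offset":[0,1,0],"yaw":0,"claw":0},{"offset":[0,1,0],"yaw":0,"claw":0},{"offset":[0,1,0],"yaw":0,"claw":0}]}}

```text
time: 36.52
ee_pos: [0.4811, 0.1817, 0.1753]
tcp_rot: [-180.0, -0.0, -178.9]
wrist_force: [0.2, -0.1, 1.0]
opening: 0.0856
grasp_force: 0.0
```

```bash
python3 -c "
from pock import *
pock();covers();print(get_obs()['ee_pos'])"
```

```text
top pocket 2 n 198 topz 0.0482 slope deg [0.2 0.8] rect off [-3.4  3.6] [80. 62.] 0.4
top pocket 3 n 241 topz 0.0483 slope deg [-0.9 -1.2] rect off [-3.2  3.7] [79. 62.] 1.3
scene pocket 2 n 353 topz 0.0483 slope deg [ 0.3 -0.4] rect off [-2.8 -1.2] [87. 63.] 0.3
scene pocket 3 n 337 topz 0.0479 slope deg [0.1 0.6] rect off [-1.4 -0.9] [65. 85.] 90.0
top 479 x 0.441..0.514 y 0.389..0.449 mid 0.419 zmax 0.120
top 66 x 0.492..0.516 y 0.312..0.344 mid 0.328 zmax 0.122
top 185 x 0.442..0.487 y 0.295..0.342 mid 0.319 zmax 0.116
scene 748 x 0.455..0.520 y 0.279..0.447 mid 0.363 zmax 0.118
[0.48077927 0.18183445 0.17577582]
```

>>> {"fn": "servo_tool", "kwargs": {"rows": [{"offset":[0,0.6,0],"yaw":0,"claw":0},{"offset":[0,1,0],"yaw":0,"claw":0},{"offset":[0,1,0],"yaw":0,"claw":0},{"offset":[0,1,0],"yaw":0,"claw":0}]}}

```text
time: 37.22
ee_pos: [0.4785, 0.2823, 0.1757]
tcp_rot: [-180.0, -0.0, -178.9]
wrist_force: [0.3, -0.0, -0.5]
opening: 0.0851
grasp_force: 0.0
```

>>> {"fn": "servo_tool", "kwargs": {"rows": [{"offset":[-0.01,0.33,0],"yaw":0,"claw":0},{"offset":[-0.01,0.33,0.1],"yaw":0,"claw":0},{"offset":[-0.01,0.33,0.4],"yaw":0,"claw":0},{"offset":[-0.01,0.33,0.7],"yaw":0,"claw":0},{"offset":[-0.01,0.33,0.84],"yaw":0,"claw":0},{"offset":[-0.01,0.33,0.84],"yaw":0,"claw":0},{"offset":[-0.01,0.33,0.84],"yaw":0,"claw":0}]}}

```text
time: 38.1
ee_pos: [0.4794, 0.316, 0.0931]
tcp_rot: [180.0, 0.1, -178.9]
wrist_force: [0.5, -0.1, 1.1]
opening: 0.0855
grasp_force: 0.0
```

>>> {"fn": "servo_tool", "kwargs": {"rows": [{"offset":[0,0,0],"yaw":0,"claw":1},{"offset":[0,0,0],"yaw":0,"claw":1},{"offset":[0,0,0],"yaw":0,"claw":1},{"offset":[0,0,0],"yaw":0,"claw":1},{"offset":[0,0,0],"yaw":0,"claw":1},{"offset":[0,0,0],"yaw":0,"claw":1}], "squeeze": 40}}

```text
time: 38.85
ee_pos: [0.4793, 0.3161, 0.0931]
tcp_rot: [180.0, 0.1, -178.9]
wrist_force: [0.1, -3.0, 5.7]
opening: 0.0634
grasp_force: 45.3
```

>>> {"fn": "servo_tool", "kwargs": {"rows": [{"offset":[0,0,-0.2],"yaw":0,"claw":1},{"offset":[0,0,-0.5],"yaw":0,"claw":1},{"offset":[0,0,-0.8],"yaw":0,"claw":1},{"offset":[0,0,-1],"yaw":0,"claw":1},{"offset":[0,0,-1],"yaw":0,"claw":1}]}}

```text
time: 39.48
ee_pos: [0.4793, 0.3165, 0.1932]
tcp_rot: [179.9, 0.1, -178.9]
wrist_force: [-0.1, -0.7, -2.7]
opening: 0.0631
grasp_force: 45.2
```

>>> {"fn": "servo_tool", "kwargs": {"rows": [{"offset":[0.03,-0.5,0],"yaw":0,"claw":1},{"offset":[0.07,-1,0],"yaw":0,"claw":1},{"offset":[0.07,-1,0],"yaw":0,"claw":1},{"offset":[0.07,-1,0],"yaw":0,"claw":1}]}}

```text
time: 39.98
ee_pos: [0.4737, 0.216, 0.191]
tcp_rot: [180.0, -0.0, -178.9]
wrist_force: [0.9, 0.9, -3.0]
opening: 0.0636
grasp_force: 45.8
```

>>> {"fn": "servo_tool", "kwargs": {"rows": [{"offset":[0.03,-0.5,0],"yaw":0,"claw":1},{"offset":[0.07,-1,0],"yaw":0,"claw":1},{"offset":[0.07,-1,0],"yaw":0,"claw":1}]}}

```text
time: 40.35
ee_pos: [0.4687, 0.1144, 0.1914]
tcp_rot: [-180.0, -0.0, -179.0]
wrist_force: [-0.2, 0.3, -1.7]
opening: 0.0634
grasp_force: 46.4
```

>>> {"fn": "servo_tool", "kwargs": {"rows": [{"offset":[0.03,-0.5,0],"yaw":0,"claw":1},{"offset":[0.07,-1,0],"yaw":0,"claw":1},{"offset":[0.07,-1,0],"yaw":0,"claw":1}]}}

```text
time: 40.72
ee_pos: [0.464, 0.0145, 0.1914]
tcp_rot: [-180.0, -0.0, -179.0]
wrist_force: [0.9, 0.5, -2.2]
opening: 0.0635
grasp_force: 46.7
```

>>> {"fn": "servo_tool", "kwargs": {"rows": [{"offset":[0.03,-0.5,0],"yaw":0,"claw":1},{"offset":[0.07,-1,0],"yaw":0,"claw":1},{"offset":[0.07,-1,0],"yaw":0,"claw":1}]}}

```text
time: 41.1
ee_pos: [0.4592, -0.0854, 0.1913]
tcp_rot: [180.0, -0.0, -179.0]
wrist_force: [-0.5, -0.3, -1.6]
opening: 0.0634
grasp_force: 46.8
```

>>> {"fn": "servo_tool", "kwargs": {"rows": [{"offset":[0.03,-0.5,0],"yaw":0,"claw":1},{"offset":[0.07,-1,0],"yaw":0,"claw":1},{"offset":[0.07,-1,0],"yaw":0,"claw":1}]}}

```text
time: 41.48
ee_pos: [0.4544, -0.1852, 0.1912]
tcp_rot: [180.0, -0.0, -179.0]
wrist_force: [-0.7, 0.8, -2.2]
opening: 0.0634
grasp_force: 46.9
```

>>> {"fn": "servo_tool", "kwargs": {"rows": [{"offset":[0.03,-0.5,0],"yaw":0,"claw":1},{"offset":[0.07,-1,0],"yaw":0,"claw":1},{"offset":[0.07,-1,0],"yaw":0,"claw":1},{"offset":[0.07,-1,0],"yaw":0,"claw":1},{"offset":[0.07,-1,0],"yaw":0,"claw":1}]}}

```text
time: 42.1
ee_pos: [0.4494, -0.283, 0.1918]
tcp_rot: [180.0, 0.0, -178.7]
wrist_force: [0.4, 0.4, -1.7]
opening: 0.0635
grasp_force: 47.1
```

>>> {"fn": "servo_tool", "kwargs": {"rows": [{"offset":[-0.01,-0.34,0.1],"yaw":0,"claw":1},{"offset":[-0.01,-0.34,0.4],"yaw":0,"claw":1},{"offset":[-0.01,-0.34,0.6],"yaw":0,"claw":1},{"offset":[-0.01,-0.34,0.6],"yaw":0,"claw":1},{"offset":[-0.01,-0.34,0.6],"yaw":0,"claw":1}]}}

```text
time: 42.72
ee_pos: [0.4509, -0.3182, 0.1329]
tcp_rot: [-180.0, 0.1, -178.8]
wrist_force: [-0.1, -1.3, -2.0]
opening: 0.0634
grasp_force: 46.9
```

>>> {"fn": "servo_tool", "kwargs": {"rows": [{"offset":[0,0,0.2],"yaw":0,"claw":1},{"offset":[0,0,0.4],"yaw":0,"claw":1},{"offset":[0,0,0.54],"yaw":0,"claw":1},{"offset":[0,0,0.54],"yaw":0,"claw":1}]}}

```text
time: 43.22
ee_pos: [0.4502, -0.3184, 0.0775]
tcp_rot: [180.0, -0.0, -178.9]
wrist_force: [0.1, 0.6, -2.4]
opening: 0.0634
grasp_force: 47.1
```

>>> {"fn": "servo_tool", "kwargs": {"rows": [{"offset":[0,0,0.04],"yaw":0,"claw":1},{"offset":[0,0,0.08],"yaw":0,"claw":1},{"offset":[0,0,0.12],"yaw":0,"claw":1},{"offset":[0,0,0.12],"yaw":0,"claw":1}]}}

```text
time: 43.72
ee_pos: [0.4505, -0.3188, 0.066]
tcp_rot: [-180.0, 0.0, -178.9]
wrist_force: [-0.3, 0.3, -1.2]
opening: 0.0632
grasp_force: 47.4
```

>>> {"fn": "servo_tool", "kwargs": {"rows": [{"offset":[0,0.015,0.02],"yaw":0,"claw":1},{"offset":[-0.04,0.015,0.025],"yaw":0,"claw":1},{"offset":[-0.08,0.015,0.035],"yaw":0,"claw":1},{"offset":[-0.12,0.015,0.055],"yaw":0,"claw":1},{"offset":[-0.13,0.015,0.065],"yaw":0,"claw":1},{"offset":[-0.13,0.015,0.065],"yaw":0,"claw":1}]}}

```text
time: 44.48
ee_pos: [0.4638, -0.318, 0.0611]
tcp_rot: [-179.8, 0.1, -178.9]
wrist_force: [-2.7, -2.7, 10.8]
opening: 0.0635
grasp_force: 47.9
```

>>> {"fn": "servo_tool", "kwargs": {"rows": [{"offset":[-0.04,0,0.02],"yaw":0,"claw":1},{"offset":[-0.08,0,0.045],"yaw":0,"claw":1},{"offset":[-0.11,0,0.07],"yaw":0,"claw":1},{"offset":[-0.14,0,0.095],"yaw":0,"claw":1},{"offset":[-0.15,0,0.115],"yaw":0,"claw":1},{"offset":[-0.15,0,0.115],"yaw":0,"claw":1}]}}

```text
time: 45.22
ee_pos: [0.4797, -0.3178, 0.0501]
tcp_rot: [-179.8, 0.2, -178.9]
wrist_force: [1.8, -2.1, 10.3]
opening: 0.0636
grasp_force: 47.7
```

```bash
python3 held.py
```

```text
scene 841 y -0.032..0.026
 mean [ 0.031  -0.0031  0.004 ] normal [0.157 0.001 0.988] rms 0.0077 angle 9.1
  x -0.044..0.085 z -0.014..0.021
top 401 y -0.021..0.032
 mean [0.0309 0.0112 0.0008] normal [0.041 0.067 0.997] rms 0.0058 angle 2.3
  x -0.048..0.086 z -0.012..0.020
```

>>> {"fn": "servo_tool", "kwargs": {"rows": [{"offset":[0.02,0,-0.01],"yaw":0,"claw":1},{"offset":[0.04,0,-0.01],"yaw":0,"claw":1},{"offset":[0.06,0,0],"yaw":0,"claw":1},{"offset":[0.08,0,0.02],"yaw":0,"claw":1},{"offset":[0.09,0,0.04],"yaw":0,"claw":1},{"offset":[0.09,0,0.06],"yaw":0,"claw":1},{"offset":[0.09,0,0.06],"yaw":0,"claw":1}]}}

```text
time: 46.2
ee_pos: [0.4758, -0.3175, 0.0483]
tcp_rot: [-179.8, 0.9, -178.7]
wrist_force: [19.5, 8.7, 29.3]
opening: 0.0632
grasp_force: 50.4
```

>>> {"fn": "servo_tool", "kwargs": {"rows": [{"offset":[0,0,0],"yaw":0,"claw":0},{"offset":[0,0,0],"yaw":0,"claw":0},{"offset":[0,0,0],"yaw":0,"claw":0},{"offset":[0,0,-0.5],"yaw":0,"claw":0},{"offset":[0,0,-1],"yaw":0,"claw":0},{"offset":[0,0,-1],"yaw":0,"claw":0}]}}

```text
time: 46.95
ee_pos: [0.4705, -0.3179, 0.1456]
tcp_rot: [-179.8, 0.3, -178.9]
wrist_force: [0.8, 0.2, -0.9]
opening: 0.0853
grasp_force: 0.0
```

```bash
python3 -c "
from pock import *
pock();covers();print(get_obs()['ee_pos'])"
```

```text
top pocket 0 n 103 topz 0.0479 slope deg [-2.6 -0.7] rect off [8.5 3.8] [64. 95.] 89.9
top pocket 2 n 265 topz 0.0481 slope deg [-0.2  0.6] rect off [-8.2  2.8] [65. 90.] 89.9
top pocket 3 n 244 topz 0.0483 slope deg [-0.5  1. ] rect off [-3.   2.8] [80. 64.] 0.7
scene pocket 0 n 336 topz 0.0480 slope deg [-0.7 -0.6] rect off [-0.5 -7.6] [114.  79.] 2.5
scene pocket 2 n 451 topz 0.0483 slope deg [ 0.6 -0.2] rect off [-3.3 -0.4] [ 66. 105.] 89.1
scene pocket 3 n 334 topz 0.0483 slope deg [0.3 0.1] rect off [-1.  -1.5] [87. 64.] 0.0
top 403 x 0.441..0.514 y 0.389..0.448 mid 0.419 zmax 0.119
scene 391 x 0.453..0.518 y 0.384..0.449 mid 0.416 zmax 0.119
[ 0.4686954  -0.31649245  0.14018079]
```

Three are seated. Now the last one at y ≈ 0.419.

>>> {"fn": "servo_tool", "kwargs": {"rows": [{"offset":[-0.1,0.4,-0.4],"yaw":0,"claw":0},{"offset":[-0.15,1,-0.4],"yaw":0,"claw":0},{"offset":[-0.15,1,-0.4],"yaw":0,"claw":0},{"offset":[-0.15,1,-0.4],"yaw":0,"claw":0}]}}

```text
time: 47.65
ee_pos: [0.482, -0.2164, 0.1807]
tcp_rot: [180.0, -0.1, -178.8]
wrist_force: [0.0, 0.2, 0.2]
opening: 0.0853
grasp_force: 0.0
```

>>> {"fn": "servo_tool", "kwargs": {"rows": [{"offset":[-0.04,0.6,0],"yaw":0,"claw":0},{"offset":[-0.08,1,0],"yaw":0,"claw":0},{"offset":[-0.08,1,0],"yaw":0,"claw":0}]}}

```text
time: 48.02
ee_pos: [0.4883, -0.1155, 0.181]
tcp_rot: [180.0, -0.1, -178.8]
wrist_force: [0.1, 0.1, 0.4]
opening: 0.0853
grasp_force: 0.0
```

>>> {"fn": "servo_tool", "kwargs": {"rows": [{"offset":[0,0.6,0],"yaw":0,"claw":0},{"offset":[0,1,0],"yaw":0,"claw":0},{"offset":[0,1,0],"yaw":0,"claw":0}]}}

```text
time: 48.4
ee_pos: [0.4864, -0.0159, 0.1811]
tcp_rot: [180.0, -0.1, -178.8]
wrist_force: [-0.2, -0.0, -0.3]
opening: 0.0857
grasp_force: 0.0
```

>>> {"fn": "servo_tool", "kwargs": {"rows": [{"offset":[0,0.6,0],"yaw":0,"claw":0},{"offset":[0,1,0],"yaw":0,"claw":0},{"offset":[0,1,0],"yaw":0,"claw":0}]}}

```text
time: 48.78
ee_pos: [0.4847, 0.0838, 0.1811]
tcp_rot: [-180.0, -0.1, -178.8]
wrist_force: [0.3, -0.3, 0.5]
opening: 0.0853
grasp_force: 0.0
```

>>> {"fn": "servo_tool", "kwargs": {"rows": [{"offset":[0,0.6,0],"yaw":0,"claw":0},{"offset":[0,1,0],"yaw":0,"claw":0},{"offset":[0,1,0],"yaw":0,"claw":0}]}}

```text
time: 49.15
ee_pos: [0.483, 0.1836, 0.181]
tcp_rot: [-180.0, -0.1, -178.8]
wrist_force: [0.5, -0.2, 0.1]
opening: 0.0855
grasp_force: 0.0
```

>>> {"fn": "servo_tool", "kwargs": {"rows": [{"offset":[0,0.6,0],"yaw":0,"claw":0},{"offset":[0,1,0],"yaw":0,"claw":0},{"offset":[0,1,0],"yaw":0,"claw":0},{"offset":[0,1,0],"yaw":0,"claw":0}]}}

```text
time: 49.65
ee_pos: [0.4812, 0.2817, 0.1814]
tcp_rot: [-179.9, -0.0, -179.0]
wrist_force: [0.2, -0.8, -0.4]
opening: 0.0854
grasp_force: 0.0
```

```bash
python3 -c "
from pock import *
pock();covers();print(get_obs()['ee_pos'])"
```

```text
top pocket 0 n 255 topz 0.0482 slope deg [-1.6  1.3] rect off [8.  3.3] [93. 62.] 0.9
top pocket 2 n 349 topz 0.0481 slope deg [-0.5  0.2] rect off [-9.2  3. ] [94. 63.] 0.8
top pocket 3 n 248 topz 0.0483 slope deg [-0.   0.6] rect off [-3.2  3.2] [79. 63.] 0.6
scene pocket 0 n 351 topz 0.0480 slope deg [ 0.2 -0.8] rect off [ 8.  -1.1] [65. 96.] 90.0
scene pocket 2 n 365 topz 0.0481 slope deg [ 0.6 -0.4] rect off [-7.8 -1.2] [64. 96.] 89.5
scene pocket 3 n 295 topz 0.0483 slope deg [ 0.6 -0.3] rect off [-1.6 -2.3] [83. 64.] 0.1
scene 388 x 0.454..0.519 y 0.384..0.449 mid 0.416 zmax 0.120
[0.48087752 0.28222976 0.18193598]
```

>>> {"fn": "servo_tool", "kwargs": {"rows": [{"offset":[0,0.6,0],"yaw":0,"claw":0},{"offset":[0,1,0],"yaw":0,"claw":0},{"offset":[0,1,0],"yaw":0,"claw":0},{"offset":[0,1,0],"yaw":0,"claw":0}]}}

```text
time: 50.35
ee_pos: [0.4786, 0.3828, 0.1818]
tcp_rot: [-180.0, -0.0, -178.9]
wrist_force: [-0.4, -1.7, 0.5]
opening: 0.0853
grasp_force: 0.0
```

>>> {"fn": "servo_tool", "kwargs": {"rows": [{"offset":[0.01,0.36,0],"yaw":0,"claw":0},{"offset":[0.01,0.36,0.1],"yaw":0,"claw":0},{"offset":[0.01,0.36,0.4],"yaw":0,"claw":0},{"offset":[0.01,0.36,0.7],"yaw":0,"claw":0},{"offset":[0.01,0.36,0.89],"yaw":0,"claw":0},{"offset":[0.01,0.36,0.89],"yaw":0,"claw":0},{"offset":[0.01,0.36,0.89],"yaw":0,"claw":0}]}}

```text
time: 51.22
ee_pos: [0.4773, 0.4195, 0.0941]
tcp_rot: [179.9, 0.1, -178.9]
wrist_force: [-0.0, 0.5, -0.7]
opening: 0.0854
grasp_force: 0.0
```

>>> {"fn": "servo_tool", "kwargs": {"rows": [{"offset":[0,0,0],"yaw":0,"claw":1},{"offset":[0,0,0],"yaw":0,"claw":1},{"offset":[0,0,0],"yaw":0,"claw":1},{"offset":[0,0,0],"yaw":0,"claw":1},{"offset":[0,0,0],"yaw":0,"claw":1},{"offset":[0,0,0],"yaw":0,"claw":1}], "squeeze": 40}}

```text
time: 51.98
ee_pos: [0.4773, 0.4201, 0.0944]
tcp_rot: [179.9, 0.1, -178.9]
wrist_force: [-0.0, 0.2, 7.1]
opening: 0.0632
grasp_force: 45.0
```

>>> {"fn": "servo_tool", "kwargs": {"rows": [{"offset":[0,0,-0.2],"yaw":0,"claw":1},{"offset":[0,0,-0.5],"yaw":0,"claw":1},{"offset":[0,0,-0.8],"yaw":0,"claw":1},{"offset":[0,0,-1],"yaw":0,"claw":1},{"offset":[0,0,-1],"yaw":0,"claw":1}]}}

```text
time: 52.6
ee_pos: [0.4772, 0.4199, 0.1943]
tcp_rot: [179.9, 0.1, -178.9]
wrist_force: [-0.2, 0.1, -2.1]
opening: 0.0633
grasp_force: 44.6
```

>>> {"fn": "servo_tool", "kwargs": {"rows": [{"offset":[0.03,-0.5,0],"yaw":0,"claw":1},{"offset":[0.07,-1,0],"yaw":0,"claw":1},{"offset":[0.07,-1,0],"yaw":0,"claw":1},{"offset":[0.07,-1,0],"yaw":0,"claw":1}]}}

```text
time: 53.1
ee_pos: [0.4717, 0.3194, 0.192]
tcp_rot: [-180.0, -0.0, -178.9]
wrist_force: [-0.2, 0.3, -2.0]
opening: 0.0634
grasp_force: 45.3
```

>>> {"fn": "servo_tool", "kwargs": {"rows": [{"offset":[0.03,-0.5,0],"yaw":0,"claw":1},{"offset":[0.07,-1,0],"yaw":0,"claw":1},{"offset":[0.07,-1,0],"yaw":0,"claw":1}]}}

```text
time: 53.48
ee_pos: [0.4667, 0.2179, 0.1926]
tcp_rot: [-180.0, -0.0, -179.0]
wrist_force: [0.6, -0.3, -1.1]
opening: 0.0633
grasp_force: 45.8
```

>>> {"fn": "servo_tool", "kwargs": {"rows": [{"offset":[0.03,-0.5,0],"yaw":0,"claw":1},{"offset":[0.07,-1,0],"yaw":0,"claw":1},{"offset":[0.07,-1,0],"yaw":0,"claw":1}]}}

```text
time: 53.85
ee_pos: [0.462, 0.1181, 0.1926]
tcp_rot: [-180.0, -0.0, -179.0]
wrist_force: [0.1, 1.2, -1.6]
opening: 0.0633
grasp_force: 46.0
```

>>> {"fn": "servo_tool", "kwargs": {"rows": [{"offset":[0.03,-0.5,0],"yaw":0,"claw":1},{"offset":[0.07,-1,0],"yaw":0,"claw":1},{"offset":[0.07,-1,0],"yaw":0,"claw":1}]}}

```text
time: 54.22
ee_pos: [0.4572, 0.0181, 0.1926]
tcp_rot: [-180.0, -0.0, -179.0]
wrist_force: [-0.0, 0.8, -2.0]
opening: 0.0635
grasp_force: 46.1
```

>>> {"fn": "servo_tool", "kwargs": {"rows": [{"offset":[0.03,-0.5,0],"yaw":0,"claw":1},{"offset":[0.07,-1,0],"yaw":0,"claw":1},{"offset":[0.07,-1,0],"yaw":0,"claw":1}]}}

```text
time: 54.6
ee_pos: [0.4524, -0.0819, 0.1924]
tcp_rot: [180.0, -0.0, -179.0]
wrist_force: [0.3, -0.3, -2.6]
opening: 0.0629
grasp_force: 46.2
```

>>> {"fn": "servo_tool", "kwargs": {"rows": [{"offset":[0.03,-0.5,0],"yaw":0,"claw":1},{"offset":[0.07,-1,0],"yaw":0,"claw":1},{"offset":[0.07,-1,0],"yaw":0,"claw":1},{"offset":[0.07,-1,0],"yaw":0,"claw":1},{"offset":[0.07,-1,0],"yaw":0,"claw":1}]}}

```text
time: 55.22
ee_pos: [0.4472, -0.1796, 0.1927]
tcp_rot: [180.0, -0.0, -178.7]
wrist_force: [-0.5, 0.4, -1.4]
opening: 0.0637
grasp_force: 46.2
```

>>> {"fn": "servo_tool", "kwargs": {"rows": [{"offset":[-0.01,-0.235,0.1],"yaw":0,"claw":1},{"offset":[-0.01,-0.235,0.4],"yaw":0,"claw":1},{"offset":[-0.01,-0.235,0.6],"yaw":0,"claw":1},{"offset":[-0.01,-0.235,0.6],"yaw":0,"claw":1},{"offset":[-0.01,-0.235,0.6],"yaw":0,"claw":1}]}}

```text
time: 55.85
ee_pos: [0.4486, -0.2042, 0.1338]
tcp_rot: [-180.0, 0.1, -178.8]
wrist_force: [-0.1, 0.0, -1.7]
opening: 0.0634
grasp_force: 46.2
```

>>> {"fn": "servo_tool", "kwargs": {"rows": [{"offset":[0,0,0.2],"yaw":0,"claw":1},{"offset":[0,0,0.4],"yaw":0,"claw":1},{"offset":[0,0,0.54],"yaw":0,"claw":1},{"offset":[0,0,0.54],"yaw":0,"claw":1}]}}

```text
time: 56.35
ee_pos: [0.4479, -0.2044, 0.0785]
tcp_rot: [180.0, -0.0, -178.9]
wrist_force: [-0.5, -0.3, -1.6]
opening: 0.0637
grasp_force: 46.2
```

>>> {"fn": "servo_tool", "kwargs": {"rows": [{"offset":[0,0,0.04],"yaw":0,"claw":1},{"offset":[0,0,0.08],"yaw":0,"claw":1},{"offset":[0,0,0.12],"yaw":0,"claw":1},{"offset":[0,0,0.12],"yaw":0,"claw":1}]}}

```text
time: 56.85
ee_pos: [0.4484, -0.2048, 0.0672]
tcp_rot: [-180.0, 0.0, -178.9]
wrist_force: [0.3, -0.2, 1.8]
opening: 0.0633
grasp_force: 46.8
```

>>> {"fn": "servo_tool", "kwargs": {"rows": [{"offset":[0,0.01,0.015],"yaw":0,"claw":1},{"offset":[-0.04,0.01,0.02],"yaw":0,"claw":1},{"offset":[-0.08,0.01,0.03],"yaw":0,"claw":1},{"offset":[-0.12,0.01,0.05],"yaw":0,"claw":1},{"offset":[-0.13,0.01,0.06],"yaw":0,"claw":1},{"offset":[-0.13,0.01,0.06],"yaw":0,"claw":1}]}}

```text
time: 57.6
ee_pos: [0.4615, -0.2042, 0.0622]
tcp_rot: [-179.9, 0.1, -178.9]
wrist_force: [-3.2, -2.5, 9.9]
opening: 0.0634
grasp_force: 47.1
```

>>> {"fn": "servo_tool", "kwargs": {"rows": [{"offset":[-0.04,0,0.02],"yaw":0,"claw":1},{"offset":[-0.08,0,0.045],"yaw":0,"claw":1},{"offset":[-0.11,0,0.07],"yaw":0,"claw":1},{"offset":[-0.14,0,0.095],"yaw":0,"claw":1},{"offset":[-0.15,0,0.115],"yaw":0,"claw":1},{"offset":[-0.15,0,0.115],"yaw":0,"claw":1}]}}

```text
time: 58.35
ee_pos: [0.4775, -0.2039, 0.0511]
tcp_rot: [-179.9, 0.2, -178.9]
wrist_force: [1.2, -1.9, 9.4]
opening: 0.0633
grasp_force: 47.0
```

>>> {"fn": "servo_tool", "kwargs": {"rows": [{"offset":[0.02,0,-0.01],"yaw":0,"claw":1},{"offset":[0.04,0,-0.01],"yaw":0,"claw":1},{"offset":[0.06,0,0],"yaw":0,"claw":1},{"offset":[0.08,0,0.02],"yaw":0,"claw":1},{"offset":[0.09,0,0.04],"yaw":0,"claw":1},{"offset":[0.09,0,0.055],"yaw":0,"claw":1},{"offset":[0.09,0,0.055],"yaw":0,"claw":1}]}}

```text
time: 59.22
ee_pos: [0.4733, -0.2038, 0.0496]
tcp_rot: [-179.9, 0.9, -178.8]
wrist_force: [17.8, 7.4, 28.1]
opening: 0.0635
grasp_force: 49.5
```

>>> {"fn": "servo_tool", "kwargs": {"rows": [{"offset":[0,0,0],"yaw":0,"claw":0},{"offset":[0,0,0],"yaw":0,"claw":0},{"offset":[0,0,0],"yaw":0,"claw":0},{"offset":[0,0,-0.5],"yaw":0,"claw":0},{"offset":[0,0,-1],"yaw":0,"claw":0},{"offset":[0,0,-1],"yaw":0,"claw":0}]}}

```text
time: 59.98
ee_pos: [0.4684, -0.204, 0.1473]
tcp_rot: [-179.9, 0.3, -178.9]
wrist_force: [0.1, 0.2, -1.2]
opening: 0.0855
grasp_force: 0.0
```

>>> {"fn": "servo_tool", "kwargs": {"rows": [{"offset":[0,0.5,-0.2],"yaw":0,"claw":0},{"offset":[-0.8,1,-0.5],"yaw":0,"claw":0},{"offset":[-0.8,1,-0.5],"yaw":0,"claw":0},{"offset":[-0.8,1,-0.5],"yaw":0,"claw":0}]}}

```text
time: 60.48
ee_pos: [0.5462, -0.1004, 0.1925]
tcp_rot: [180.0, -0.1, -178.7]
wrist_force: [0.1, 0.1, 0.0]
opening: 0.0855
grasp_force: 0.0
```

```bash
python3 -c "
from pock import *
pock('p3');print(get_obs()['ee_pos'])
b=crop(cv2.imread('pics/p3_scene.png'),130,195,290,320,4.5);cv2.imwrite('pics/i.png',b)"
```

```text
top pocket 0 n 348 topz 0.0479 slope deg [-0.7  0.5] rect off [8.5 0.4] [96. 65.] 1.4
top pocket 2 n 293 topz 0.0482 slope deg [-0.2 -0.2] rect off [-9.9  2.9] [93. 65.] 2.0
scene pocket 0 n 320 topz 0.0481 slope deg [-0.1 -0.8] rect off [  2.4 -11.3] [107.  77.] 0.2
scene pocket 1 n 316 topz 0.0482 slope deg [ 0.3 -0.1] rect off [1.5 7.6] [ 83. 109.] 89.7
scene pocket 2 n 400 topz 0.0481 slope deg [0.2 0.1] rect off [-8.4 -1.8] [98. 65.] 2.4
scene pocket 3 n 314 topz 0.0479 slope deg [ 0.6 -1.2] rect off [-3.  -0.5] [106.  67.] 0.3
[ 0.54448271 -0.10168856  0.19218066]
```

View pics/i.png

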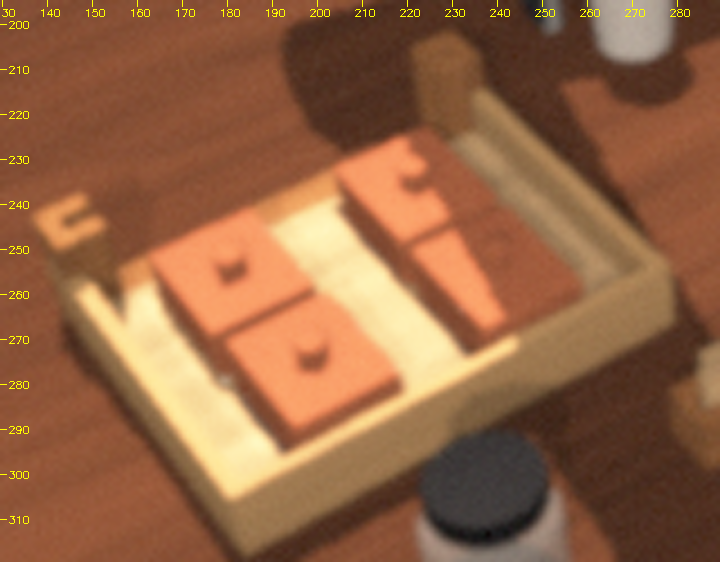

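All four covers sit level in their pockets, knobs up at about (180,253), (198,273), (220,235) and (240,253) px. Now the tailboard: I'll measure its tab and the groove posts.

```bash
python3 - <<'E'
from h import *
def line(P):
    c=P[:,:2].mean(0);d=P[:,:2]-c;v=np.linalg.svd(d)[2][0];v*=np.sign(v[1]);s=d@v
    lo,hi=np.percentile(s,[1,99]);return c+v*(lo+hi)/2,np.degrees(np.arctan2(-v[0],v[1])),hi-lo
for n in("top","scene"):
    w=cloud(n,np.load(f"pics/{n}0.npy"));w[...,2]+=.0012;im=cv2.imread(f"pics/{n}0.png")
    b=(abs(w[...,0]-.70)<.05)&(abs(w[...,1]+.035)<.16)
    for nm,z0,z1 in(("tab",.078,.1),("board",.055,.072),("both",.055,.1),("stand",.025,.036)):
        P=w[b&(w[...,2]>z0)&(w[...,2]<z1)];
        if len(P)>20:c,a,L=line(P);print(n,nm,len(P),c.round(4),a.round(2),L.round(3),np.median(P[:,2]).round(4), np.percentile(P[:,2],99).round(4))
    # posts: z 62-75 near crate open corners
    for sy in(1,-1):
        q=(abs(w[...,0]-(.403-.0024*sy))<.03)&(abs(w[...,1]-(-.2616+.13*sy))<.035)&(w[...,2]>.06)&(w[...,2]<.08)
        P=w[q];r=cv2.minAreaRect((P[:,:2]*1e3).astype(np.float32));print(n,"post",sy,len(P),np.round(r[0],1),np.round(r[1],1),round(r[2],1),np.median(P[:,2]).round(4))
t=cv2.imread("pics/top0.png");s=cv2.imread("pics/scene0.png");p3=cv2.imread("pics/p3_scene.png")
a=[crop(t,384,242,410,268,12,5),crop(t,464,242,492,268,12,5)]
b=[crop(p3,136,225,162,251,12,5),crop(s,218,198,244,224,12,5)]
f=lambda l:np.hstack([cv2.resize(x,(312,290)) if 0 else x[:312,:312] for x in l])
cv2.imwrite("pics/j.png",np.vstack([f(a)[:300],f(b)[:300]]));print(np.vstack([f(a)[:300],f(b)[:300]]).shape)
E
```

```text
top tab 84 [ 0.7061 -0.0383] -1.96 0.058 0.0905 0.0944
top board 272 [ 0.7059 -0.0385] -1.97 0.238 0.0646 0.0712
top both 375 [ 0.7058 -0.0388] -1.97 0.237 0.0663 0.094
top stand 540 [ 0.7001 -0.0357] -2.39 0.266 0.0312 0.0358
top post 1 114 [ 400.3 -141.1] [27.8 33.6] 89.8 0.0693
top post -1 118 [ 404.2 -382. ] [32.2 33.4] 89.8 0.0693
scene tab 134 [ 0.7097 -0.0409] -2.33 0.06 0.0883 0.0947
scene board 455 [ 0.7097 -0.0416] -2.1 0.242 0.0636 0.0712
scene both 628 [ 0.7097 -0.0417] -2.11 0.24 0.0656 0.0943
scene stand 763 [ 0.7175 -0.0404] -3.09 0.267 0.0314 0.0358
scene post 1 122 [ 400.3 -144.1] [46.4 29.9] 0.3 0.0687
scene post -1 154 [ 404.4 -385.1] [45.1 29.7] 0.4 0.0688
(600, 624, 3)
```

View pics/j.png

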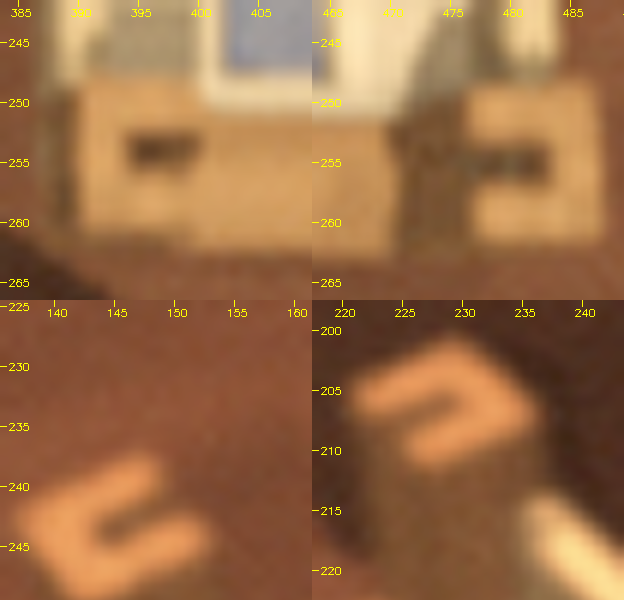

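The crops show the groove closed ends in the top view at about (394.3,253.8) and (483,255.2) px, and in the scene view at about (143.3,244.2) and (230.5,206) px.

```bash
python3 - <<'E'
from h import *
for n,l,r in(("top",(394.3,253.8),(483,255.2)),("scene",(230.5,206),(143.3,244.2))):
    p,res=fit([(n,(-.101,.125,.07),l),(n,(-.101,-.125,.07),r)],[.5,-.26,0]);c,s=np.cos(p[2]),np.sin(p[2])
    print(n,p[:2].round(4),np.degrees(p[2]).round(2),abs(res).max().round(2),"slot",(p[:2]+np.array([c*-.101,s*-.101])).round(4))
o=get_obs();print(o["q"],o["tcp_rot"],o["ee_pos"])
E
```

```text
top [ 0.5057 -0.2605] 0.65 0.63 slot [ 0.4047 -0.2616]
scene [ 0.5066 -0.2631] 0.12 0.08 slot [ 0.4056 -0.2633]
[-1.05724004e+01  4.82816043e+00  3.14763136e+00  8.84738260e+01
 -1.34550231e-02 -1.17356752e+01] [ 1.79981778e+02 -1.53865192e-01 -1.78836683e+02] [ 0.54448271 -0.10168856  0.19218066]
```

>>> {"fn": "servo_tool", "kwargs": {"rows": [{"offset":[-0.2,0.1,0],"yaw":0.055,"claw":0},{"offset":[-0.4,0.2,0],"yaw":0.11,"claw":0},{"offset":[-0.6,0.4,0],"yaw":0.165,"claw":0},{"offset":[-0.8,0.5,0],"yaw":0.22,"claw":0},{"offset":[-1,0.62,0],"yaw":0.275,"claw":0},{"offset":[-1,0.62,0],"yaw":0.33,"claw":0},{"offset":[-1,0.62,0],"yaw":0.385,"claw":0},{"offset":[-1,0.62,0],"yaw":0.44,"claw":0},{"offset":[-1,0.62,0],"yaw":0.495,"claw":0},{"offset":[-1,0.62,0],"yaw":0.518,"claw":0},{"offset":[-1,0.62,0],"yaw":0.518,"claw":0},{"offset":[-1,0.62,0],"yaw":0.518,"claw":0}]}}

```text
time: 62.08
ee_pos: [0.6434, -0.0384, 0.1934]
tcp_rot: [-180.0, 0.0, 87.9]
wrist_force: [-0.4, 1.2, 0.3]
opening: 0.0856
grasp_force: 0.0
```

>>> {"fn": "servo_tool", "kwargs": {"rows": [{"offset":[0,0.3,0],"yaw":0,"claw":0},{"offset":[0,0.62,0],"yaw":0,"claw":0},{"offset":[0,0.62,0],"yaw":0,"claw":0},{"offset":[0,0.62,0],"yaw":0,"claw":0}]}}

```text
time: 62.58
ee_pos: [0.7053, -0.0402, 0.1934]
tcp_rot: [-179.9, 0.0, 87.9]
wrist_force: [-0.4, 0.1, 0.8]
opening: 0.0855
grasp_force: 0.0
```

>>> {"fn": "servo_tool", "kwargs": {"rows": [{"offset":[0.01,0.01,0.3],"yaw":0,"claw":0},{"offset":[0.01,0.01,0.6],"yaw":0,"claw":0},{"offset":[0.01,0.01,0.9],"yaw":0,"claw":0},{"offset":[0.01,0.01,1],"yaw":0,"claw":0},{"offset":[0.01,0.01,1],"yaw":0,"claw":0},{"offset":[0.01,0.01,1],"yaw":0,"claw":0}]}}

```text
time: 63.32
ee_pos: [0.7073, -0.0391, 0.0957]
tcp_rot: [179.9, 0.0, 87.9]
wrist_force: [0.7, -0.3, 0.2]
opening: 0.0855
grasp_force: 0.0
```

>>> {"fn": "servo_tool", "kwargs": {"rows": [{"offset":[0,0,0],"yaw":0,"claw":1},{"offset":[0,0,0],"yaw":0,"claw":1},{"offset":[0,0,0],"yaw":0,"claw":1},{"offset":[0,0,0],"yaw":0,"claw":1},{"offset":[0,0,0],"yaw":0,"claw":1},{"offset":[0,0,0],"yaw":0,"claw":1},{"offset":[0,0,0],"yaw":0,"claw":1},{"offset":[0,0,0],"yaw":0,"claw":1},{"offset":[0,0,0],"yaw":0,"claw":1},{"offset":[0,0,0],"yaw":0,"claw":1}], "squeeze": 40}}

```text
time: 64.58
ee_pos: [0.7069, -0.0391, 0.0938]
tcp_rot: [180.0, 0.0, 87.9]
wrist_force: [0.2, 0.7, 0.6]
opening: 0.007
grasp_force: 41.0
```

Tailboard gripped. I'll lift it and carry it over the slot.

>>> {"fn": "servo_tool", "kwargs": {"rows": [{"offset":[0,0,-0.2],"yaw":0,"claw":1},{"offset":[0,0,-0.5],"yaw":0,"claw":1},{"offset":[0,0,-0.8],"yaw":0,"claw":1},{"offset":[0,0,-1],"yaw":0,"claw":1},{"offset":[0,0,-1],"yaw":0,"claw":1}]}}

```text
time: 65.2
ee_pos: [0.7073, -0.0391, 0.1951]
tcp_rot: [179.9, 0.0, 87.9]
wrist_force: [0.5, 0.1, -2.0]
opening: 0.0071
grasp_force: 40.6
```

>>> {"fn": "servo_tool", "kwargs": {"rows": [{"offset":[-0.2,-0.3,-0.2],"yaw":0,"claw":1},{"offset":[-0.5,-0.6,-0.2],"yaw":0,"claw":1},{"offset":[-0.74,-0.97,-0.2],"yaw":0,"claw":1},{"offset":[-0.74,-0.97,-0.2],"yaw":0,"claw":1}]}}

```text
time: 65.7
ee_pos: [0.6047, -0.1108, 0.2127]
tcp_rot: [-179.9, -0.0, 87.8]
wrist_force: [1.2, -0.0, -1.1]
opening: 0.0074
grasp_force: 40.7
```

>>> {"fn": "servo_tool", "kwargs": {"rows": [{"offset":[-0.2,-0.3,0],"yaw":0,"claw":1},{"offset":[-0.5,-0.6,0],"yaw":0,"claw":1},{"offset":[-0.74,-0.97,0],"yaw":0,"claw":1},{"offset":[-0.74,-0.97,0],"yaw":0,"claw":1}]}}

```text
time: 66.2
ee_pos: [0.506, -0.1808, 0.2131]
tcp_rot: [-179.9, -0.0, 87.8]
wrist_force: [1.3, -0.6, -1.0]
opening: 0.0069
grasp_force: 40.7
```

>>> {"fn": "servo_tool", "kwargs": {"rows": [{"offset":[-0.2,-0.3,0],"yaw":-0.008,"claw":1},{"offset":[-0.5,-0.6,0],"yaw":-0.017,"claw":1},{"offset":[-0.74,-0.97,0.1],"yaw":-0.017,"claw":1},{"offset":[-0.74,-0.97,0.2],"yaw":-0.017,"claw":1},{"offset":[-0.74,-0.97,0.2],"yaw":-0.017,"claw":1},{"offset":[-0.74,-0.97,0.2],"yaw":-0.017,"claw":1}]}}

```text
time: 66.95
ee_pos: [0.4089, -0.2497, 0.1936]
tcp_rot: [-180.0, -0.0, 91.0]
wrist_force: [-1.0, 0.1, -0.9]
opening: 0.0071
grasp_force: 40.6
```

>>> {"fn": "servo_tool", "kwargs": {"rows": [{"offset":[-0.12,-0.04,0],"yaw":0,"claw":1},{"offset":[-0.12,-0.04,0.15],"yaw":0,"claw":1},{"offset":[-0.12,-0.04,0.25],"yaw":0,"claw":1},{"offset":[-0.12,-0.04,0.25],"yaw":0,"claw":1},{"offset":[-0.12,-0.04,0.25],"yaw":0,"claw":1}]}}

```text
time: 67.58
ee_pos: [0.404, -0.2622, 0.1689]
tcp_rot: [180.0, -0.0, 91.0]
wrist_force: [0.6, -0.1, -1.3]
opening: 0.0072
grasp_force: 40.6
```

```bash
python3 - <<'E'
from h import *
o=get_obs();print(o["ee_pos"],o["tcp_rot"])
for n in("top","scene"):
    p,d=camera(n);w=cloud(n,d);w[...,2]+=.0012;cv2.imwrite(f"pics/k_{n}.png",p[...,::-1])
    # upper edge ~ z .12-.145 board ends
    t=o["ee_pos"];zt=t[2]-.0878+.06
    P=w[(abs(w[...,0]-t[0])<.03)&(abs(w[...,1]-t[1])<.14)&(abs(w[...,1]-t[1])>.045)&(w[...,2]>zt-.05)&(w[...,2]<zt+.006)]
    c=P[:,:2].mean(0);dd=P[:,:2]-c;v=np.linalg.svd(dd)[2][0];v*=np.sign(v[1]);s=dd@v;print(n,len(P),c,"yaw",np.degrees(np.arctan2(-v[0],v[1])).round(2),"span",np.percentile(s,[1,99]),"mid y",(c+v*np.percentile(s,[1,99]).mean()).round(4),"z",np.percentile(P[:,2],[2,98]).round(3))
im=[cv2.imread(f"pics/k_{n}.png") for n in("top","scene")]
a=[crop(im[0],378,228,414,268,8,5),crop(im[0],464,228,500,268,8,5)]
b=[crop(im[1],118,206,160,252,7,5),crop(im[1],210,170,252,216,7,5)]
A=np.hstack(a);B=np.hstack(b);w=max(A.shape[1],B.shape[1])
cv2.imwrite("pics/k.png",np.vstack([cv2.copyMakeBorder(x[:300],0,0,0,w-x.shape[1],0) for x in(A,B)]));print(A.shape,B.shape)
E
```

```text
[ 0.40404956 -0.26224227  0.16887473] [ 1.79998291e+02 -1.46996160e-03  9.09576429e+01]
top 157 [ 0.40111739 -0.17600607] yaw 1.07 span [-0.04065469  0.03728495] mid y [ 0.4011 -0.1777] z [0.094 0.145]
scene 1036 [ 0.40674211 -0.27315568] yaw 0.94 span [-0.11212232  0.13040534] mid y [ 0.4066 -0.264 ] z [0.092 0.143]
(320, 576, 3) (322, 588, 3)
```

View pics/k.png

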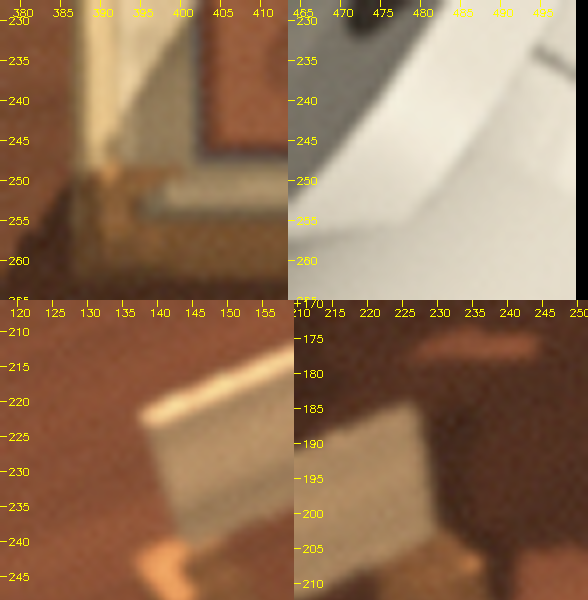

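The held board's ends hover right above both groove posts (scene crop: board bottom corner at (144,240) over the −y post, (231,203) over the +y post). I'll lower gently and watch the force.

>>> {"fn": "servo_tool", "kwargs": {"rows": [{"offset":[0,0.01,0.04],"yaw":0,"claw":1},{"offset":[0,0.01,0.08],"yaw":0,"claw":1},{"offset":[0,0.01,0.11],"yaw":0,"claw":1},{"offset":[0,0.01,0.13],"yaw":0,"claw":1},{"offset":[0,0.01,0.15],"yaw":0,"claw":1},{"offset":[0,0.01,0.15],"yaw":0,"claw":1}]}}

```text
time: 68.42
ee_pos: [0.405, -0.2623, 0.1537]
tcp_rot: [-180.0, -0.0, 90.9]
wrist_force: [-0.2, 0.6, -1.0]
opening: 0.0072
grasp_force: 40.6
```

>>> {"fn": "servo_tool", "kwargs": {"rows": [{"offset":[0,0,0.05],"yaw":0,"claw":1},{"offset":[0,0,0.1],"yaw":0,"claw":1},{"offset":[0,0,0.15],"yaw":0,"claw":1},{"offset":[0,0,0.2],"yaw":0,"claw":1},{"offset":[0,0,0.2],"yaw":0,"claw":1}]}}

```text
time: 69.05
ee_pos: [0.4049, -0.2622, 0.1333]
tcp_rot: [-180.0, -0.0, 91.0]
wrist_force: [0.6, -0.5, -1.7]
opening: 0.0067
grasp_force: 40.7
```

In the grooves with no resistance. I'll continue down to about 2 mm above the sill.

>>> {"fn": "servo_tool", "kwargs": {"rows": [{"offset":[0,0,0.08],"yaw":0,"claw":1},{"offset":[0,0,0.16],"yaw":0,"claw":1},{"offset":[0,0,0.24],"yaw":0,"claw":1},{"offset":[0,0,0.31],"yaw":0,"claw":1},{"offset":[0,0,0.36],"yaw":0,"claw":1},{"offset":[0,0,0.36],"yaw":0,"claw":1}]}}

```text
time: 69.8
ee_pos: [0.4049, -0.2622, 0.0974]
tcp_rot: [-180.0, -0.0, 91.0]
wrist_force: [-0.3, 0.2, -1.1]
opening: 0.007
grasp_force: 40.6
```

>>> {"fn": "servo_tool", "kwargs": {"rows": [{"offset":[0,0,0.01],"yaw":0,"claw":1},{"offset":[0,0,0.02],"yaw":0,"claw":1},{"offset":[0,0,0.03],"yaw":0,"claw":1},{"offset":[0,0,0.04],"yaw":0,"claw":1},{"offset":[0,0,0.04],"yaw":0,"claw":1}]}}

```text
time: 70.42
ee_pos: [0.4051, -0.2624, 0.0938]
tcp_rot: [180.0, 0.0, 91.0]
wrist_force: [0.4, -1.1, -1.6]
opening: 0.0069
grasp_force: 40.7
```

>>> {"fn": "servo_tool", "kwargs": {"rows": [{"offset":[0,0,0.01],"yaw":0,"claw":1},{"offset":[0,0,0.015],"yaw":0,"claw":1},{"offset":[0,0,0.015],"yaw":0,"claw":1}]}}

```text
time: 70.8
ee_pos: [0.4052, -0.2624, 0.0937]
tcp_rot: [179.9, 0.0, 91.0]
wrist_force: [-4.2, 2.6, 12.2]
opening: 0.007
grasp_force: 42.6
```

>>> {"fn": "servo_tool", "kwargs": {"rows": [{"offset":[0,0,0],"yaw":0,"claw":0},{"offset":[0,0,0],"yaw":0,"claw":0},{"offset":[0,0,0],"yaw":0,"claw":0},{"offset":[0,0,0],"yaw":0,"claw":0},{"offset":[0,0,0],"yaw":0,"claw":0},{"offset":[0,0,0],"yaw":0,"claw":0},{"offset":[0,0,-0.4],"yaw":0,"claw":0},{"offset":[0,0,-0.8],"yaw":0,"claw":0},{"offset":[0,0,-1],"yaw":0,"claw":0},{"offset":[0,0,-1],"yaw":0,"claw":0}]}}

```text
time: 72.05
ee_pos: [0.4057, -0.2627, 0.1936]
tcp_rot: [179.9, 0.1, 91.0]
wrist_force: [-0.5, 0.0, -0.6]
opening: 0.0854
grasp_force: 0.0
```

>>> {"fn": "servo_tool", "kwargs": {"rows": [{"offset":[1,-0.2,-0.5],"yaw":0,"claw":0},{"offset":[1,-0.2,-0.5],"yaw":0,"claw":0},{"offset":[1,-0.2,-0.5],"yaw":0,"claw":0},{"offset":[1,-0.2,-0.5],"yaw":0,"claw":0}]}}

```text
time: 72.55
ee_pos: [0.3834, -0.1628, 0.2411]
tcp_rot: [-179.9, -0.0, 91.0]
wrist_force: [-0.3, 0.4, -0.4]
opening: 0.0855
grasp_force: 0.0
```

>>> {"fn": "servo_tool", "kwargs": {"rows": [{"offset":[1,0,0],"yaw":0,"claw":0},{"offset":[1,0,0],"yaw":0,"claw":0},{"offset":[1,0,0],"yaw":0,"claw":0},{"offset":[1,0,0],"yaw":0,"claw":0}]}}

```text
time: 73.05
ee_pos: [0.3819, -0.0634, 0.2413]
tcp_rot: [-179.9, 0.0, 90.9]
wrist_force: [0.1, 0.4, -0.0]
opening: 0.0855
grasp_force: 0.0
```

```bash
python3 - <<'E'
from pock import *
pock("z")
for n in("top","scene"):
    p,d=camera(n);w=cloud(n,d);w[...,2]+=.0012
    for nm,z0,z1,yr in(("tab",.078,.11,.05),("upper edge",.055,.075,.105)):
        P=w[(abs(w[...,0]-.405)<.02)&(abs(w[...,1]+.262)<yr)&(w[...,2]>z0)&(w[...,2]<z1)]
        if len(P)>10:print(n,nm,len(P),P[:,:2].mean(0).round(4),"z",np.percentile(P[:,2],[50,95,99]).round(4))
print(get_obs()["ee_pos"])
a=crop(cv2.imread("pics/z_scene.png"),120,185,290,320,4.5);cv2.imwrite("pics/l.png",a[:600])
E
```

```text
top pocket 0 n 211 topz 0.0487 slope deg [-0.1  1.7] rect off [ 8.1 -0.6] [61. 95.] 88.7
top pocket 2 n 241 topz 0.0483 slope deg [0.2 0.3] rect off [-9.4  2.8] [95. 63.] 1.8
top pocket 3 n 119 topz 0.0480 slope deg [-0.2 -0.9] rect off [14.2  3. ] [62. 43.] 89.6
scene pocket 0 n 339 topz 0.0481 slope deg [-0.1 -0.5] rect off [ 7.7 -4.3] [65. 96.] 89.8
scene pocket 1 n 278 topz 0.0481 slope deg [-0.2 -0.5] rect off [3.2 7.8] [106.  83.] 0.6
scene pocket 2 n 403 topz 0.0482 slope deg [ 0.7 -0.2] rect off [-8.4 -2.9] [97. 63.] 2.1
scene pocket 3 n 357 topz 0.0480 slope deg [ 0.4 -0.1] rect off [-3.6 -0.4] [105.  66.] 0.5
top tab 32 [ 0.4044 -0.277 ] z [0.0925 0.0956 0.0966]
top upper edge 86 [ 0.4049 -0.3261] z [0.0659 0.0703 0.0712]
scene tab 140 [ 0.4066 -0.2647] z [0.0878 0.0942 0.0952]
scene upper edge 428 [ 0.407  -0.2633] z [0.0637 0.0722 0.0742]
[ 0.3817932  -0.06354224  0.24194622]
```

View pics/l.png

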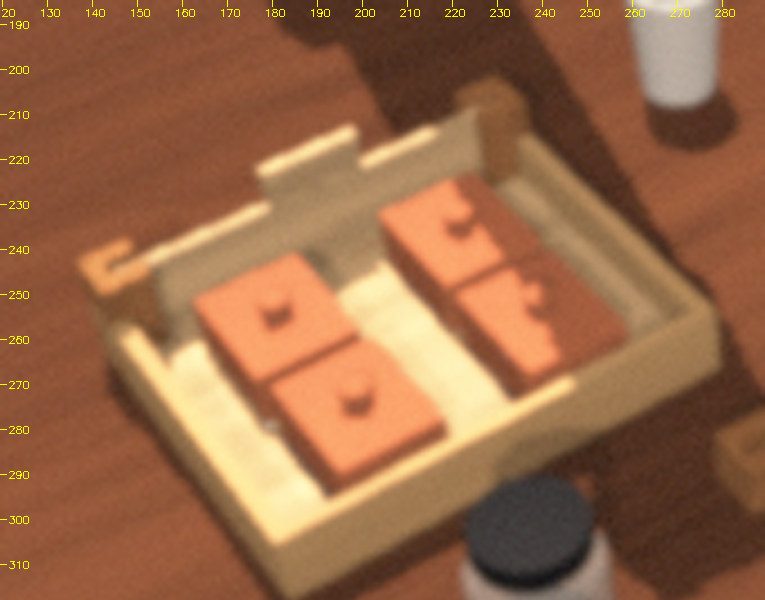

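The tailboard is home in both grooves (tab at (195,215) px, top at 92 mm as expected). All four covers are level and seated, and the gripper is clear. Handing in.

```bash
python3 -c "
from workcell import *
print(job_done())"
```

```text
the job is handed in; nothing more can be done
None
```

I handed the job in: all four covers measured level on their pocket floors, rim down and knob up, the tailboard is down on the sill of its slot, the gripper is open and clear, and I saw no contact with the beaker, vase or jar; no verdict came back.

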